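# Close the coin tray: hook the lid under the lip, lower it, fold the clips

## Task

Close up the coin tray: hook the plain edge of the blue lid under the lip along the tray's far side, swing the lid down until it lies fully home in the tray, and then fold both orange clips all the way down over its rimmed edge. Let go, and leave the tongs and the change dish where they are.

Things in the scene. Friction and masses are not known exactly. Their poses are not given: they have to be found in the camera images.
- coin_tray: Dark steel coin tray, fixed, 144 (x) x 188 (y) x 56 mm high, open on top. Origin: centre of its underside; z up, +x (lip side) away from the robot, turned by up to 20 deg. In its frame, mm: pocket for the lid x -67 to 67, y -89 to 89, with a ledge round it at z = 40 that carries the lid. Side walls rise to z = 46, front (-x) wall to z = 50 (outer face x = -72).
- lip_edge (a point): Middle of the free lower edge of the tray's lip, at x = 56, y = 0, z = 52 mm in the tray's frame; axes as the tray's. The lip runs along the whole far side, 4 mm thick (top z = 56). The slot under it is 11 mm deep (back wall at x = 67) and 12 mm high. A level lid cannot get in past the front wall: enter tilted, far edge down, 10 to 20 deg.
- lid_grip (a point): Centre of the black bar handle on the blue lid, 23 mm above the lid's underside. Bar 14 mm thick (x), 60 mm long (y), top 35 mm above the underside, standing over the lid's centre, free for fingers on both x faces down to the plate. Axes are the lid's: +x to the plain hook edge, -x to the rimmed edge, z up.
- lid: The lid: blue plate 130 (x) x 170 (y) x 5 mm, about 0.24 kg, lying flat right way up at the start. Origin: centre of its underside; axes as lid_grip. Its -x edge has a raised rim (top 9 mm above the underside), with a round brass lock disc near it; the +x edge is plain.
- lid_hook_edge (a point): Middle of the lid's plain edge (+x), on the underside, 65 mm from the lid's centre; it goes under the tray's lip. Seated: x = 63 to 67 mm, z = 40 mm in the tray's frame. Axes as the lid's.
- lid_rim_edge (a point): Middle of the lid's rimmed edge (-x), on the underside, 65 mm from the centre; seated at z = 40 mm in the tray's frame, the rim's top then about 1 mm below the top of the front wall. Axes as the lid's.
- clip_left (a joint): Angle of the left (+y) orange clip: 0 = folded level over the lid's rim (stop), 1.57 = upright, more = leaning outwards (-x), stop at 2.4; starts at 1.75 to 2.1. Stiff friction hinge, about 1 N at the flap's end; stays where it is left. A lid that is not seated blocks it.
- hinge_left (a point): Hinge axis (along the tray's y) of the left clip, at x = -75, y = +55, z = 50 mm in the tray's frame; axes as the tray's. The flap is a plate 30 mm wide (y), 4 mm thick, reaching 34 mm from the hinge; folded it spans x = -74 to -41 mm, top at z = 54.5 mm.
- clip_right (a joint): Angle of the right (-y) orange clip: 0 = folded level over the lid's rim (stop), 1.57 = upright, more = leaning outwards (-x), stop at 2.4; starts at 1.75 to 2.1. Stiff friction hinge, about 1 N at the flap's end; stays where it is left. A lid that is not seated blocks it.
- hinge_right (a point): Hinge axis (along the tray's y) of the right clip, at x = -75, y = -55, z = 50 mm in the tray's frame; axes as the tray's. The flap is a plate 30 mm wide (y), 4 mm thick, reaching 34 mm from the hinge; folded it spans x = -74 to -41 mm, top at z = 54.5 mm.
- dish: Bystander, loose: reddish-brown round change dish, 135 mm across, 16 mm high; origin centre of its underside. Leave alone.
- tongs: Bystander, loose: long steel tongs lying on the counter in front of the mat, 330x65x39 mm; origin centre of its underside. Leave alone.

How it is judged:
On the way, in this order (a step that is already met when the one before it is completed fails the run):
1. the lid lies home in the tray, its plain edge under the lip and its rimmed edge down on the ledge (x of lid_hook_edge in the frame of coin_tray above 0.0595 m and z of each of lid_hook_edge, lid_rim_edge in the frame of coin_tray below 0.0445 m and z of lid_rim_edge in the frame of coin_tray above 0.036 m), for 0.2 s.
2. then both clips are folded down over the lid's rim (value of joint each of clip_left, clip_right below 0.12 rad), for 0.2 s.
At the end, for the whole second after the job is handed in: The lid lies in the tray at rest: hook edge at least 3.5 mm under the lip, both edges within 4.5 mm of the ledge; both clips are within 0.12 rad of fully folded (all of step 1 and all of step 2 and linear speed of lid below 0.02 m/s); the robot touches nothing.
It fails at once if the change dish is moved by more than 40 mm (distance of dish from where it was at the start of the episode above 0.04 m).
It fails at once if the pair of tongs is moved by more than 40 mm (distance of tongs from where it was at the start of the episode above 0.04 m).
It also fails if it takes over 53 s, if anything falls off the work surface, if the arm or the gripper's body presses on something with over 40 N, if the wrist force passes 120 N, or if a joint passes its speed limit or range.

## Robot

A 6-joint arm with a two-finger parallel gripper is mounted at the origin on a cart in front of the work surface, level with it; the furniture and walls round the work are solid. World frame = base frame: x ahead of the robot, y to its left, z up, the work surface at z = 0. Lengths are in m, angles in rad, forces in N, time in s.
With the tool pointing down it reaches from about 0.35 to 0.975 m from the base axis. Payload 4.9 kg.
Tool frame: the origin (TCP) lies midway between the tips of the shut fingers; the grasp point (between the pads) lies 19 mm behind it; z points along the fingers, x is the direction in which the jaws open and shut, and the axes are right-handed (so a half turn about z gives the same grasp; the last joint's range is limited). The gripper opens to 85 mm and grips with 20 to 120 N. Pads are 22 mm wide; open, the fingers measure 114 mm over their backs; the gripper's body (76 mm by 85 mm) begins 54 mm behind the grasp point. The pads swing forward as they close: fully open they stand 13 mm farther back than shut.
Start: joints at [-1.37, 0.053, 1.613, -0, 1.476, -0.119], TCP at [0.196, -0.593, 0.198] pointing down, gripper open.
Joint ranges: [-3.01, 3.01], [-1.01, 2.22], [0.06, 2.58], [-1.02, 4.17], [0.09, 2.62], [-3.14, 3.14]. Speed limits (rad/s): [2.57, 2.57, 3.14, 3.14, 3.14, 3.14].

## Interface

Orientations are given as a rotation vector (axis times angle).
In Python, from station import ctrl gives the robot as it stands.
- The arm moves only by the tool step_arm, never from a script. Its argument "increments" is text: rows parted by semicolons, each of 6 numbers parted by spaces: the shift along the tool's x, y, z as a fraction of full scale, then the turn, a rotation vector about the tool's x, y, z as a fraction of full scale. In form: x y z rx ry rz; .... A call has 1 to 12 rows; each row shifts and turns the commanded pose from where the row before left it, along the tool's axes as they then stand; what a row does not reach is not made up. Full scale, the value 1, is 0.025 m for a shift and 0.1 rad for a turn. A row lasts 1/12 s, in which the tool goes at most 41.7 mm and 7.16 degrees, less where a joint would pass 70% of its speed; a pose out of reach is approached as far as the arm can. A call with a number of a shift or a turn outside -1 to 1 is refused whole. A call with a gripper value outside its range is refused whole. "fingers" is the opening, from -1 (shut) to 1 (fully open), so that 0 is half open, set as the call begins (left out, the last holds). The fingers move at their own pace and stop on an object; "newtons" is the grip in N (left out, the last holds). Time passes only in rows, so rows that do not move let the fingers close. It gives the time, the measured TCP pose, the force and the opening at its end, in the units of the state.
- ctrl.get_obs(): the state, without advancing time (a new reading comes with each control period).
- ctrl.get_image(name): name is "scene" or "top" or "wrist"; returns a dict with "pixels" (420x560x3 uint8, red, green, blue), "intrinsics" (3x3 intrinsics, pixels), "distortion" ([k1, k2, p1, p2, k3] as OpenCV has them; the pictures are not rectified), "eye" and "orientation" of the camera in the world. Camera axes: x right, y down, z forward; pixel columns grow to the right and rows downward; lengths in m; the calibration is good to about 2 mm. A picture is of the moment at which its call begins. There is no depth.
- ctrl.finish_job(): hands the job in, once; it reports no verdict.
The state is a dict: "t": time; "q": joint angles; "dq": joint speeds; "effort": joint torques, N m; "tool_pos": TCP position; "tool_rot": TCP orientation; "contact_force": force on the tool from outside, world axes, zero at the start; "wrist_torque": the same for the moment, N m; "opening": finger opening in m.
Only numpy, scipy, OpenCV 4.12 (cv2) and the standard library are available. Lean on these libraries where they do the work, as an engineer would, in place of code of your own. Each camera call takes 0.05 s, during which the arm holds its last target.

## Working session

There is one attempt and no reset: what is moved stays moved. The work goes in short steps, Python scripts to look and compute and a tool call to move; the robot and the scene stay as the last step left them, time stands still between calls to the robot, and variables do not carry over. Pictures are saved under pics/ and viewed, and the job is handed in when it is done.

Besides the shell and the picture viewer there is one more tool, called after "Request:" as name(argument=value, ...), one argument or row to a line, values as JSON. step_arm: Moves the arm, as the interface text tells. Shift numbers are shares of 0.025 m and turn numbers shares of 0.1 rad, none past 1 either way. Its arguments: {"type":"object","properties":{"increments":{"type":"string"},"fingers":{"type":"number"},"newtons":{"type":"number"}},"required":["increments"]}

```bash
ls; mkdir -p pics
python3 - <<'E'
from station import ctrl
import cv2,numpy as np,pickle
o=ctrl.get_obs(); print({k:np.round(v,3) for k,v in o.items()})
for n in ["scene","top","wrist"]:
    im=ctrl.get_image(n); pickle.dump(im,open(f"pics/{n}0.pkl","wb"))
    cv2.imwrite(f"pics/{n}0.png",im["pixels"][:,:,::-1]); print(n,im["eye"],im["orientation"],im["intrinsics"],im["distortion"])
E
```

```text
pics
{'t': np.float64(0.0), 'q': array([-1.37 ,  0.053,  1.614, -0.   ,  1.476, -0.119]), 'dq': array([ 0.001, -0.001, -0.001,  0.001, -0.   ,  0.   ]), 'effort': array([ 1.0000e-03, -3.9368e+01, -3.7018e+01, -0.0000e+00,  7.0000e-03,
        0.0000e+00]), 'tool_pos': array([ 0.196, -0.593,  0.196]), 'tool_rot': array([-2.546e+00,  1.839e+00,  2.000e-03]), 'contact_force': array([-0.782,  0.155, -0.149]), 'wrist_torque': array([-0.041,  0.044,  0.054]), 'opening': np.float64(0.085)}
scene [0.36171381 0.3926153  0.71546814] [-0.6607159   2.75540398 -0.96094897] [[392.39461076   0.         282.41303863]
 [  0.         392.39461076 208.86487789]
 [  0.           0.           1.        ]] [-0.04548322  0.          0.          0.          0.        ]
top [ 0.49102509 -0.09292998  1.06354205] [-2.13717014  2.17663695 -0.11376687] [[497.32091929   0.         273.18762162]
 [  0.         497.32091929 205.93364772]
 [  0.           0.           1.        ]] [0.052324 0.       0.       0.       0.      ]
wrist [ 0.26744438 -0.5700365   0.37315384] [ 2.34291284 -1.69065533 -0.25868411] [[304.23350554   0.         284.24321506]
 [  0.         304.23350554 204.35392112]
 [  0.           0.           1.        ]] [-0.0524497  0.         0.         0.         0.       ]
```

View pics/top0.png

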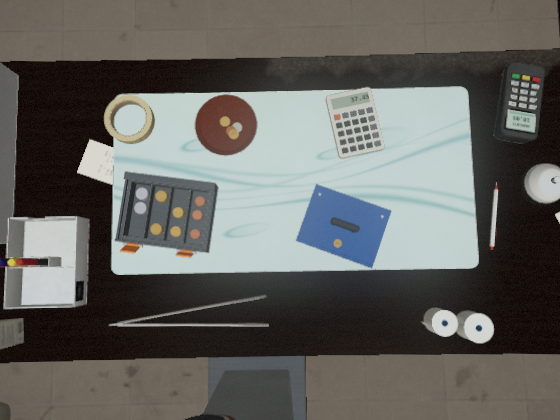

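View pics/scene0.png

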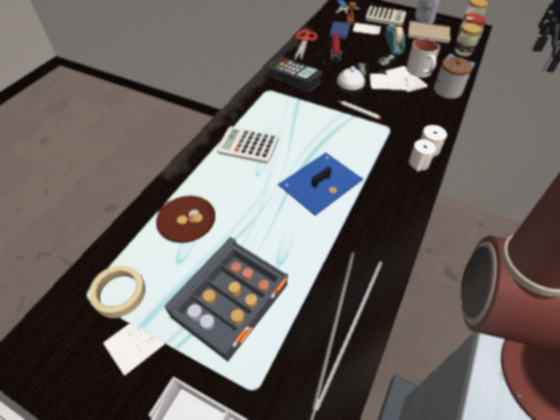

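View pics/wrist0.png

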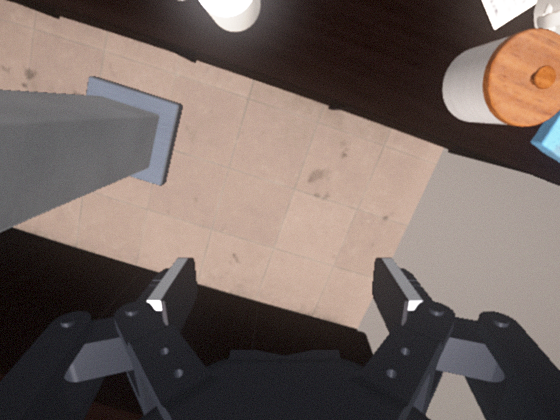

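```bash
cat > h.py <<'E'
import numpy as np,cv2,pickle
from scipy.spatial.transform import Rotation as R
def ray(im,uv):
    p=cv2.undistortPoints(np.array(uv,float).reshape(-1,1,2),im["intrinsics"],np.array(im["distortion"])).reshape(-1,2)
    d=np.c_[p,np.ones(len(p))]@R.from_rotvec(im["orientation"]).as_matrix().T
    return np.array(im["eye"]),d
def cast(im,uv,z):
    e,d=ray(im,uv); return e+d*((z-e[2])/d[:,2])[:,None]
def tri(ims,uvs):
    A=np.zeros((3,3));b=np.zeros(3)
    for im,uv in zip(ims,uvs):
        e,d=ray(im,[uv]);d=d[0]/np.linalg.norm(d[0]);P=np.eye(3)-np.outer(d,d);A+=P;b+=P@e
    return np.linalg.solve(A,b)
def proj(im,X):
    Rm=R.from_rotvec(im["orientation"]).as_matrix().T
    return cv2.projectPoints(np.array(X,float).reshape(-1,1,3),cv2.Rodrigues(Rm)[0],-Rm@np.array(im["eye"]),im["intrinsics"],np.array(im["distortion"]))[0].reshape(-1,2)
E
python3 - <<'E'
from h import *
t=pickle.load(open("pics/top0.pkl","rb"));s=pickle.load(open("pics/scene0.pkl","rb"))
def mask(im):
    h=cv2.cvtColor(im["pixels"],cv2.COLOR_RGB2HSV)
    return (cv2.inRange(h,(100,120,60),(125,255,255)), cv2.inRange(h,(5,150,150),(20,255,255)), h)
for n,im in(("top",t),("scene",s)):
    b,o,h=mask(im)
    c=max(cv2.findContours(b,cv2.RETR_EXTERNAL,cv2.CHAIN_APPROX_NONE)[0],key=cv2.contourArea)
    a=cv2.approxPolyDP(c,8,True).reshape(-1,2); print(n,a.tolist())
    W=cast(im,a,0.006);print(W.round(4))
    r=cv2.minAreaRect(c);box=cast(im,cv2.boxPoints(r),0.006);print(box.round(4),np.linalg.norm(np.diff(box,axis=0),axis=1))
    for k in cv2.findContours(o,cv2.RETR_EXTERNAL,cv2.CHAIN_APPROX_NONE)[0]:
        if cv2.contourArea(k)>15: print("orange",cv2.boundingRect(k),cv2.minAreaRect(k))
cv2.imwrite("pics/tz.png",cv2.resize(t["pixels"][160:270,100:235,::-1],None,fx=5.5,fy=5.5,interpolation=cv2.INTER_CUBIC))
cv2.imwrite("pics/sz.png",cv2.resize(s["pixels"][230:365,155:300,::-1],None,fx=4.4,fy=4.4,interpolation=cv2.INTER_CUBIC))
cv2.imwrite("pics/lz.png",cv2.resize(t["pixels"][175:275,285:400,::-1],None,fx=5.5,fy=5.5,interpolation=cv2.INTER_CUBIC))
E
```

```text
top [[319, 190], [297, 239], [371, 266], [390, 211]]
[[ 0.6465 -0.182   0.006 ]
 [ 0.5424 -0.1324  0.006 ]
 [ 0.4831 -0.2864  0.006 ]
 [ 0.5984 -0.3313  0.006 ]]
[[ 0.5394 -0.1307  0.006 ]
 [ 0.6587 -0.1764  0.006 ]
 [ 0.5982 -0.3332  0.006 ]
 [ 0.4808 -0.286   0.006 ]] [0.12780501 0.16811705 0.12651605]
orange (126, 243, 12, 4) ((131.6621551513672, 244.5270233154297), (11.014732360839844, 2.7947826385498047), 9.462322235107422)
scene [[326, 154], [279, 184], [314, 213], [361, 179]]
[[ 0.595  -0.3241  0.006 ]
 [ 0.6559 -0.1751  0.006 ]
 [ 0.5438 -0.1323  0.006 ]
 [ 0.4837 -0.2819  0.006 ]]
[[ 0.6564 -0.1754  0.006 ]
 [ 0.5946 -0.3738  0.006 ]
 [ 0.4833 -0.2816  0.006 ]
 [ 0.55   -0.1052  0.006 ]] [0.2077454  0.144546   0.18852395]
orange (236, 328, 16, 15) ((243.4634246826172, 334.1707458496094), (5.622255325317383, 19.053199768066406), 38.65980529785156)
orange (274, 278, 12, 15) ((280.494140625, 285.42352294921875), (3.037026882171631, 17.13750648498535), 40.601295471191406)
```

View pics/tz.png

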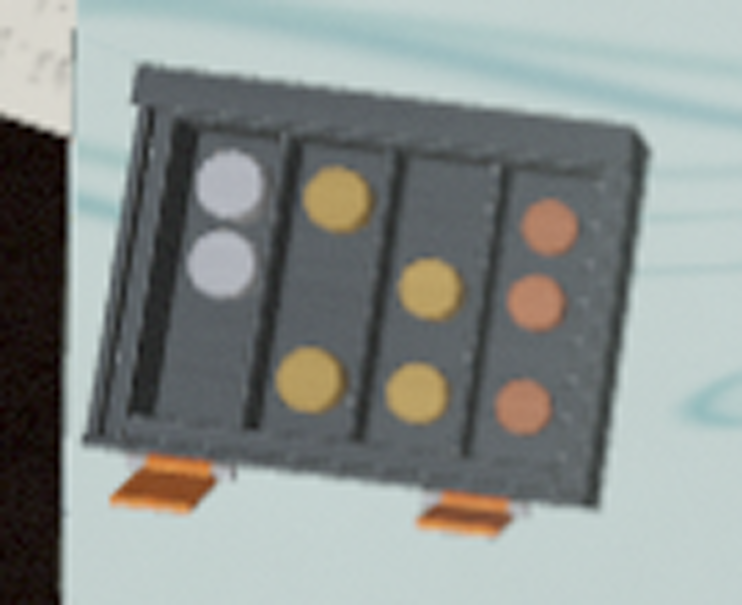

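View pics/sz.png

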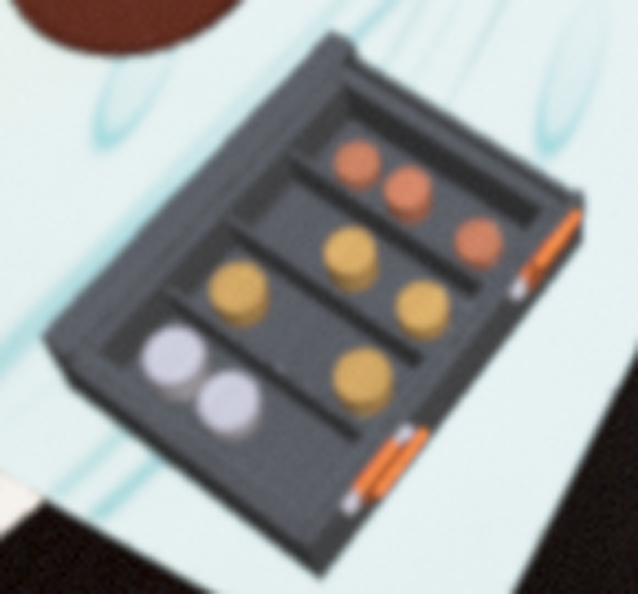

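View pics/lz.png

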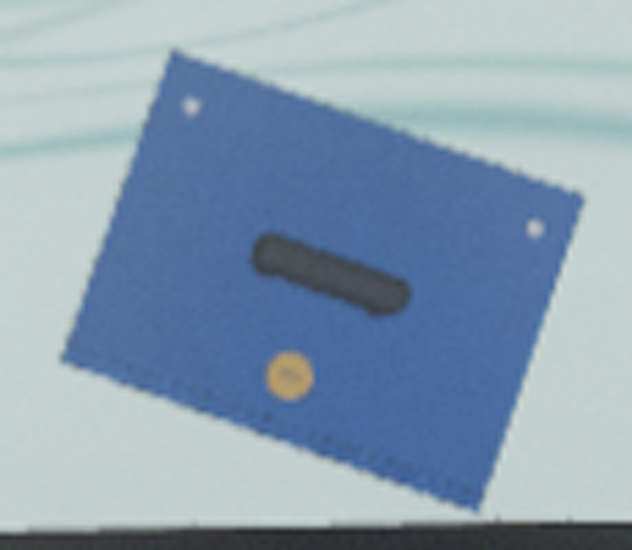

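```bash
cat > m.py <<'E'
from h import *
t=pickle.load(open("pics/top0.pkl","rb"));s=pickle.load(open("pics/scene0.pkl","rb"))
def un(p,f,o): return (np.array(p,float)+.5)/f-.5+np.array(o)
def fit(m,w):
    m=np.array(m,float)[:,:2];w=np.array(w)[:,:2];mc=m.mean(0);wc=w.mean(0);a=m-mc;b=w-wc
    th=np.arctan2((a[:,0]*b[:,1]-a[:,1]*b[:,0]).sum(),(a*b).sum());c,s_=np.cos(th),np.sin(th);M=np.array([[c,-s_],[s_,c]])
    T=wc-M@mc; return T,th,(w-(m@M.T+T))
lp=un([(173,49),(583,197),(478,511),(62,360)],5.5,(285,175))
z=[.006,.006,.009,.009]
W=np.vstack([cast(t,[p],a) for p,a in zip(lp,z)])
print("lid top",fit([(.065,.085),(.065,-.085),(-.065,-.085),(-.065,.085)],W))
ls=[(279,184),(326,154),(361,179),(314,213)]
W=np.vstack([cast(s,[p],a) for p,a in zip(ls,z)])
print("lid scene",fit([(.065,.085),(.065,-.085),(-.065,-.085),(-.065,.085)],W))
hb=un([(263,252),(400,297)],5.5,(285,175)); print("bar ends",cast(t,hb,.036))
tp=un([(140,65),(640,129),(598,507),(85,440)],5.5,(100,160)); z=[.056,.056,.05,.05]
W=np.vstack([cast(t,[p],a) for p,a in zip(tp,z)])
print("tray top",fit([(.072,.094),(.072,-.094),(-.072,-.094),(-.072,.094)],W))
ts=un([(45,338),(335,35),(582,195)],4.4,(155,230))
W=np.vstack([cast(s,[p],a) for p,a in zip(ts,z)])
print("tray scene",fit([(.072,.094),(.072,-.094),(-.072,-.094)],W))
# clip tips by 2 views
E
python3 m.py
```

```text
lid top (array([ 0.57010535, -0.23132349]), np.float64(-0.3678698318831816), array([[-5.71952146e-04, -6.94840310e-04],
       [-5.28434671e-04,  1.38432788e-03],
       [ 1.06584858e-03,  5.36599705e-04],
       [ 3.45382346e-05, -1.22608727e-03]]))
lid scene (array([ 0.56928452, -0.22707089]), np.float64(-0.3833669103803657), array([[-0.00547281, -0.00254502],
       [-0.00272307,  0.00614477],
       [ 0.00598945,  0.00251165],
       [ 0.00220644, -0.0061114 ]]))
bar ends [[ 0.5780211  -0.20538096  0.036     ]
 [ 0.56017215 -0.25603907  0.036     ]]
tray top (array([0.60167766, 0.13526425]), np.float64(-0.14167302115233568), array([[-0.00095108,  0.0011211 ],
       [-0.00203006,  0.00093814],
       [ 0.00054631, -0.00256573],
       [ 0.00243483,  0.00050648]]))
tray scene (array([0.59969742, 0.14094933]), np.float64(-0.14241649952481197), array([[-0.00134345, -0.0023543 ],
       [-0.00204769,  0.00152733],
       [ 0.00339114,  0.00082698]]))
```

```bash
cat > d.py <<'E'
from h import *
from station import ctrl
def Rt(yaw,pitch=0):  # tool with x along heading yaw, pointing down, object pitched far-edge-down by pitch
    return R.from_euler('z',yaw)*R.from_euler('y',pitch)*R.from_matrix([[1,0,0],[0,-1,0],[0,0,-1]])
def delta(P,Rot,P0=None,R0=None):
    o=ctrl.get_obs()
    P0=o["tool_pos"] if P0 is None else P0; R0=R.from_rotvec(o["tool_rot"]) if R0 is None else R0
    print("t",o["t"],"pos",o["tool_pos"].round(4),"F",o["contact_force"].round(2),"op",o["opening"])
    print("shift(first, units)",(R0.inv().apply(np.array(P)-P0)/.025).round(2),"turn units",((R0.inv()*Rot).as_rotvec()/.1).round(2),
     "shift after turn",(Rot.inv().apply(np.array(P)-P0)/.025).round(2))
E
python3 -c "
from d import *
delta([.570,-.231,.2],Rt(-.368))"
```

```text
t 0.15 pos [ 0.1964 -0.5928  0.1965] F [0.26 0.47 0.64] op 0.08512467804800376
shift(first, units) [ -9.04 -18.74  -0.12] turn units [-0.01  0.01 -8.83] shift after turn [  8.74 -18.88  -0.14]
```

Request:
step_arm(
  increments="0 0 -0.8 0 0 0; 0 0 -0.8 0 0 0; 0 0 0 0 0 -0.98; 0 0 0 0 0 -0.98; 0 0 0 0 0 -0.98; 0 0 0 0 0 -0.98; 0 0 0 0 0 -0.98; 0 0 0 0 0 -0.98; 0 0 0 0 0 -0.98; 0 0 0 0 0 -0.98; 0 0 0 0 0 -0.99",
  fingers=1,
  newtons=50,
)

```text
t: 1.07
tool_pos: [0.1964, -0.593, 0.2369]
tool_rot: [-3.089, 0.567, 0.001]
contact_force: [0.3, -0.6, 0.9]
opening: 0.0858
```

Request:
step_arm(
  increments="0.44 -0.94 0 0 0 0; 0.44 -0.94 0 0 0 0; 0.44 -0.94 0 0 0 0; 0.44 -0.94 0 0 0 0; 0.44 -0.94 0 0 0 0; 0.44 -0.94 0 0 0 0; 0.44 -0.94 0 0 0 0; 0.44 -0.94 0 0 0 0; 0.44 -0.94 0 0 0 0; 0.44 -0.94 0 0 0 0; 0.44 -0.94 0 0 0 0; 0.44 -0.94 0 0 0 0",
)

```text
t: 2.07
tool_pos: [0.4217, -0.3765, 0.2371]
tool_rot: [-3.088, 0.575, 0.001]
contact_force: [0.3, 0.2, -0.9]
opening: 0.0854
```

```bash
python3 -c "
from d import *
delta([.570,-.231,.15],Rt(-.368))"
```

```text
t 2.0667 pos [ 0.4217 -0.3765  0.2371] F [ 0.29  0.2  -0.88] op 0.08538367910220324
shift(first, units) [ 3.44 -7.56  3.49] turn units [-0.  0. -0.] shift after turn [ 3.44 -7.56  3.49]
```

Request:
step_arm(
  increments="0.43 -0.94 0.2 0 0 0; 0.43 -0.94 0.2 0 0 0; 0.43 -0.94 0.2 0 0 0; 0.43 -0.94 0.2 0 0 0; 0.43 -0.94 0.2 0 0 0; 0.43 -0.94 0.2 0 0 0; 0.43 -0.94 0.2 0 0 0; 0.43 -0.94 0.2 0 0 0; 0 0 0 0 0 0; 0 0 0 0 0 0",
)

```text
t: 2.9
tool_pos: [0.569, -0.2321, 0.1965]
tool_rot: [-3.089, 0.571, 0.003]
contact_force: [-0.5, 0.5, -0.1]
opening: 0.0854
```

```bash
python3 -c "
from d import *
delta([.570,-.231,.013],Rt(-.368))
im=ctrl.get_image('wrist');pickle.dump(im,open('pics/w1.pkl','wb'));cv2.imwrite('pics/w1.png',im['pixels'][:,:,::-1])"
```

```text
t 2.9 pos [ 0.569  -0.2321  0.1965] F [-0.5   0.46 -0.09] op 0.08537923439580673
shift(first, units) [ 0.03 -0.06  7.34] turn units [0.   0.02 0.02] shift after turn [ 0.02 -0.05  7.34]
```

View pics/w1.png

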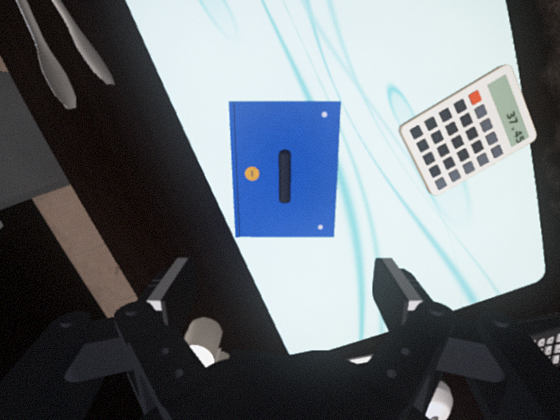

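```bash
python3 -c "
from d import *
from m import fit
im=pickle.load(open('pics/w1.pkl','rb'))
print('bar',cast(im,[(285,151),(285,202),(285,176.5)],.036))
z=[.006,.006,.009,.009]
W=np.vstack([cast(im,[p],a) for p,a in zip([(340,101.5),(334,236.5),(236,237),(230,101.5)],z)])
print(fit([(.065,.085),(.065,-.085),(-.065,-.085),(-.065,.085)],W))"|grep -v -e tray -e 'lid'
```

```text
[-5.28434671e-04,  1.38432788e-03],
       [ 1.06584858e-03,  5.36599705e-04],
       [ 3.45382346e-05, -1.22608727e-03]]))
       [-0.00272307,  0.00614477],
       [ 0.00598945,  0.00251165],
       [ 0.00220644, -0.0061114 ]]))
bar ends [[ 0.5780211  -0.20538096  0.036     ]
 [ 0.56017215 -0.25603907  0.036     ]]
       [-0.00203006,  0.00093814],
       [ 0.00054631, -0.00256573],
       [ 0.00243483,  0.00050648]]))
       [-0.00204769,  0.00152733],
       [ 0.00339114,  0.00082698]]))
bar [[ 0.58050765 -0.20206326  0.036     ]
 [ 0.5595844  -0.25687151  0.036     ]
 [ 0.5702959  -0.22881195  0.036     ]]
(array([ 0.56975294, -0.23074702]), np.float64(-0.36543035421341774), array([[-0.00223341, -0.00036653],
       [-0.00067467,  0.00132546],
       [ 0.00162533,  0.00085192],
       [ 0.00128275, -0.00181085]]))
```

Request:
step_arm(
  increments="0.03 -0.06 1 0 0 0.02; 0 0 1 0 0 0; 0 0 1 0 0 0; 0 0 1 0 0 0; 0 0 1 0 0 0; 0 0 0.8 0 0 0; 0 0 0.6 0 0 0; 0 0 0.5 0 0 0; 0 0 0.3 0 0 0; 0 0 0.18 0 0 0; 0 0 0 0 0 0; 0 0 0 0 0 0",
)

```text
t: 3.95
tool_pos: [0.5707, -0.2326, 0.0139]
tool_rot: [3.087, -0.578, 0.002]
contact_force: [0.4, 0.1, 0.1]
opening: 0.0855
```

Request:
step_arm(
  increments="0 0 0 0 0 0; 0 0 0 0 0 0; 0 0 0 0 0 0; 0 0 0 0 0 0; 0 0 0 0 0 0; 0 0 0 0 0 0; 0 0 0 0 0 0; 0 0 0 0 0 0",
  fingers=-1,
  newtons=60,
)

```text
t: 4.62
tool_pos: [0.5702, -0.232, 0.013]
tool_rot: [-3.088, 0.578, 0.0]
contact_force: [-0.4, -0.4, -0.2]
opening: 0.0003
```

```bash
python3 -c "
from d import *
for n in ['scene','wrist']:
  im=ctrl.get_image(n);pickle.dump(im,open(f'pics/{n}2.pkl','wb'))
  p=im['pixels'][:,:,::-1]
  if n=='scene': p=cv2.resize(p[100:260,240:420],None,fx=3.5,fy=3.5,interpolation=cv2.INTER_CUBIC)
  cv2.imwrite(f'pics/{n}2.png',p)
print(ctrl.get_obs())"
```

```text
{'t': 4.7167, 'q': array([-5.07308004e-01,  2.09383555e-01,  1.76750133e+00,  2.24590067e-05,
        1.16481513e+00, -1.37317993e-01]), 'dq': array([-0.0001964 ,  0.00088096,  0.00067776,  0.00054403, -0.00040749,
        0.00029474]), 'effort': array([ 4.52208173e-03, -4.15269649e+01, -3.23693168e+01,  9.17451689e-05,
        8.11440859e-04, -3.90316259e-06]), 'tool_pos': array([ 0.57017966, -0.23202379,  0.012948  ]), 'tool_rot': array([-3.08793296e+00,  5.77873496e-01,  1.49695144e-04]), 'contact_force': array([-1.0328854 ,  0.44464942, -0.64570223]), 'wrist_torque': array([-0.01762423, -0.00156004, -0.03177641]), 'opening': 1.0972274637987539e-05}
```

View pics/scene2.png

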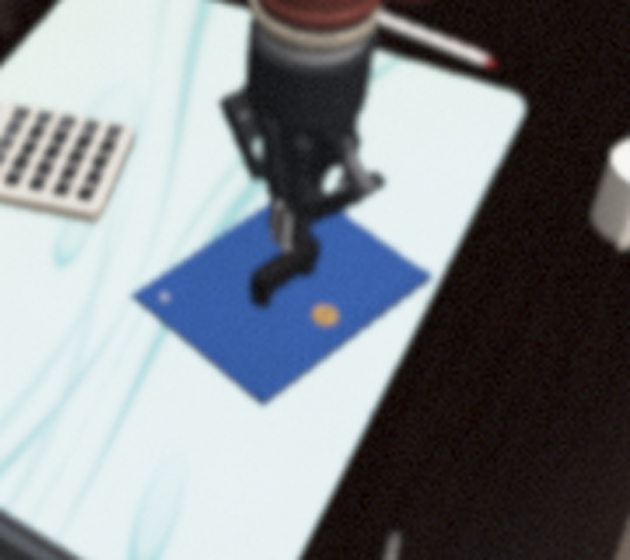

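View pics/wrist2.png

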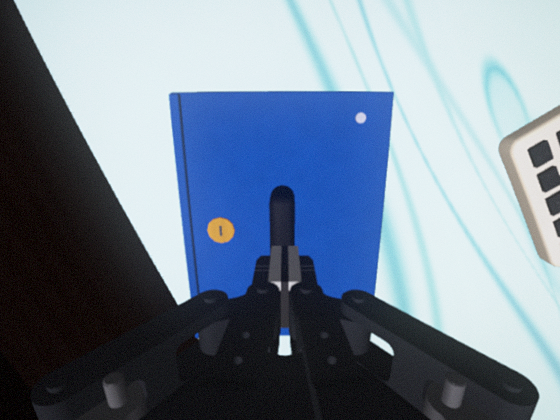

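```bash
python3 -c "
from d import *
o=ctrl.get_obs();Rr=R.from_rotvec(o['tool_rot']);P=o['tool_pos']
G=P+Rr.apply([0,0,-.019])
s=pickle.load(open('pics/scene2.pkl','rb'));w=pickle.load(open('pics/wrist2.pkl','rb'))
print('wrist proj',proj(w,[P,G]),'scene zoom',(proj(s,[P,G])-[240,100])*3.5)
print(w['eye'],Rr.inv().apply(w['eye']-P))
p=w['pixels'][:,:,::-1][170:350,190:380];cv2.imwrite('pics/w2z.png',cv2.convertScaleAbs(cv2.resize(p,None,fx=3.3,fy=3.3,interpolation=cv2.INTER_CUBIC),alpha=2,beta=20))
p=s['pixels'][:,:,::-1][140:200,290:350];cv2.imwrite('pics/s2z.png',cv2.convertScaleAbs(cv2.resize(p,None,fx=9,fy=9,interpolation=cv2.INTER_CUBIC),alpha=2,beta=20))
"
```

```text
wrist proj [[284.64600693 234.82412947]
 [284.63261244 247.8435606 ]] scene zoom [[283.35309237 274.89580742]
 [285.57707567 256.0083377 ]]
[ 0.59710583 -0.16267871  0.18972546] [ 9.53777933e-06 -7.43954408e-02 -1.76774852e-01]
```

View pics/w2z.png

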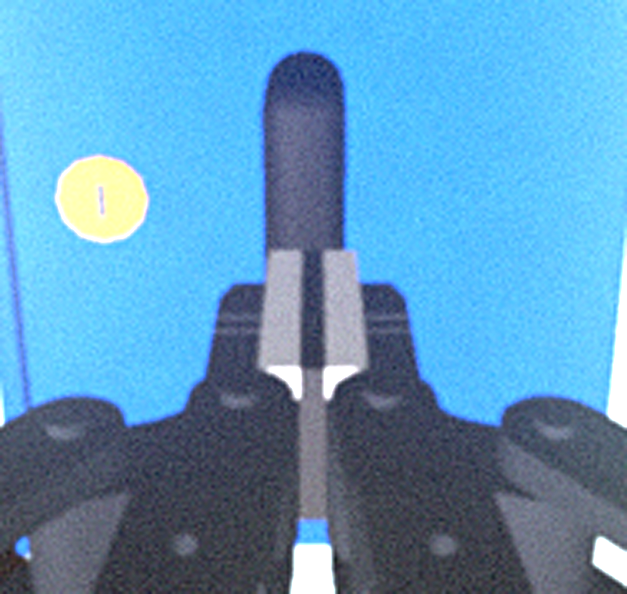

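View pics/s2z.png

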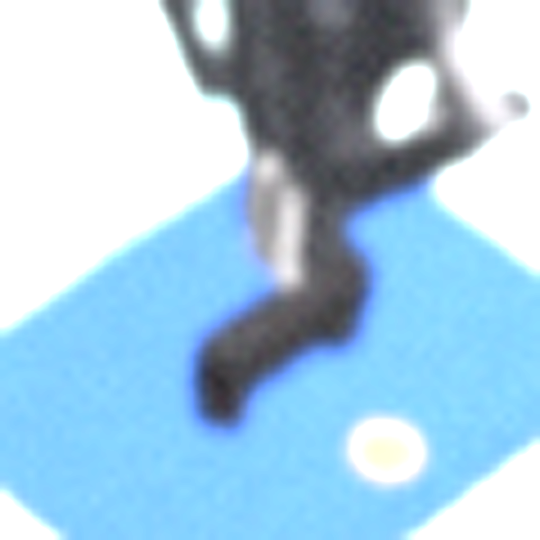

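```bash
python3 -c "
from d import *
s=pickle.load(open('pics/scene2.pkl','rb'));w=pickle.load(open('pics/wrist2.pkl','rb'))
print(tri([w,s],[(284.5,245.8),(322.2,171.7)]))
print('bar top +y end: wrist, scene', tri([w,s],[(282.5,190),(315,178)]))
print(ctrl.get_obs()['opening'])
o=ctrl.get_obs();Rr=R.from_rotvec(o['tool_rot']);P=o['tool_pos']
for d in (-.011,.011):
  print(proj(w,[P+Rr.apply([0,d,0]),P+Rr.apply([0,d,-.019]),P+Rr.apply([0,d,-.038])]))
"
```

```text
[ 0.57010568 -0.22994438  0.03760433]
bar top +y end: wrist, scene [ 0.5785919  -0.20063113  0.03951915]
1.0972274637987539e-05
[[284.66058506 218.31428163]
 [284.64858665 229.8347043 ]
 [284.63363442 244.10438964]]
[[284.63181172 250.7568732 ]
 [284.61711591 265.14476146]
 [284.59895528 282.78476596]]
```

Request:
step_arm(
  increments="0 0 0 0 0 0; 0 0 0 0 0 0; 0 0 0 0 0 0; 0 0 0 0 0 0; 0 0 0 0 0 0",
  fingers=-0.5,
)

```text
t: 5.13
tool_pos: [0.5702, -0.2321, 0.013]
tool_rot: [3.088, -0.578, -0.0]
contact_force: [-0.5, -0.5, 0.2]
opening: 0.0215
```

```bash
cat > snap.py <<'E'
from d import *
import sys
k=sys.argv[1]
for n in sys.argv[2:]:
  im=ctrl.get_image(n);pickle.dump(im,open(f'pics/{n}{k}.pkl','wb'));cv2.imwrite(f'pics/{n}{k}.png',im['pixels'][:,:,::-1])
o=ctrl.get_obs();print({a:o[a].round(4) for a in('t','tool_pos','tool_rot','contact_force','wrist_torque','opening')})
E
python3 snap.py 3 scene wrist; python3 -c "
import cv2
p=cv2.imread('pics/wrist3.png')[170:400,150:420];cv2.imwrite('pics/w3z.png',cv2.convertScaleAbs(cv2.resize(p,None,fx=2.6,fy=2.6),alpha=2,beta=20))
p=cv2.imread('pics/scene3.png')[120:200,280:370];cv2.imwrite('pics/s3z.png',cv2.convertScaleAbs(cv2.resize(p,None,fx=7,fy=7,interpolation=2),alpha=2,beta=20))"
```

```text
Traceback (most recent call last):
  File "snap.py", line 6, in <module>
    o=ctrl.get_obs();print({a:o[a].round(4) for a in('t','tool_pos','tool_rot','contact_force','wrist_torque','opening')})
                              ^^^^^^^^^^
AttributeError: 'float' object has no attribute 'round'
```

View pics/w3z.png

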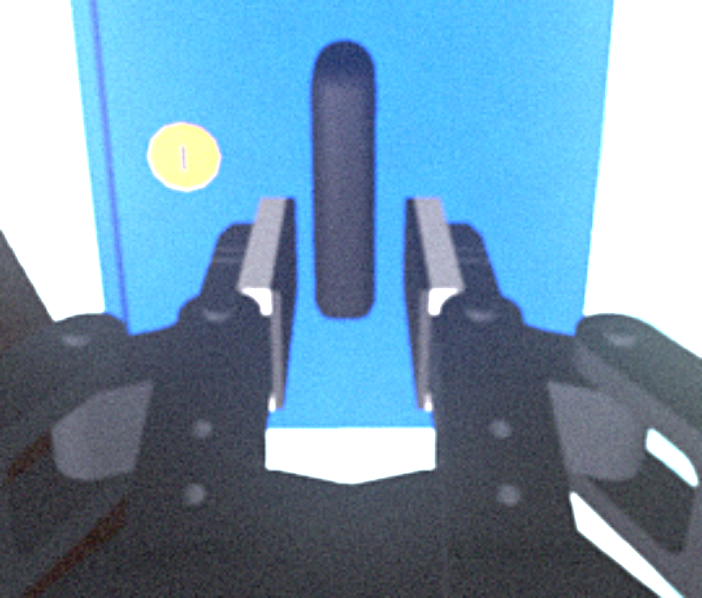

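View pics/s3z.png

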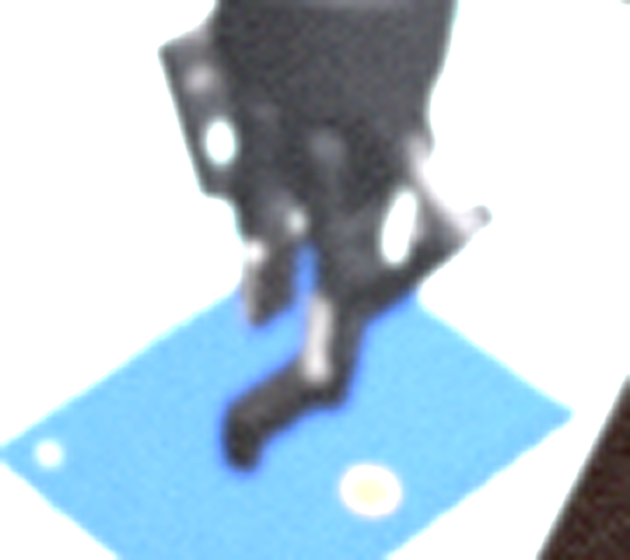

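Request:
step_arm(
  increments="0 0 0.15 0 0 0; 0 0 0.15 0 0 0; 0 0 0 0 0 0",
  fingers=0,
)

```text
t: 5.48
tool_pos: [0.5694, -0.2316, 0.0042]
tool_rot: [-3.087, 0.578, 0.003]
contact_force: [-0.5, -0.9, -0.8]
opening: 0.0425
```

```bash
sed -i 's/o\[a\].round(4)/np.round(o[a],4)/' snap.py
python3 snap.py 4 scene wrist; python3 -c "
import cv2
p=cv2.imread('pics/wrist4.png')[170:400,150:420];cv2.imwrite('pics/w4z.png',cv2.convertScaleAbs(cv2.resize(p,None,fx=2.6,fy=2.6),alpha=2,beta=20))
p=cv2.imread('pics/scene4.png')[120:200,280:370];cv2.imwrite('pics/s4z.png',cv2.convertScaleAbs(cv2.resize(p,None,fx=7,fy=7,interpolation=2),alpha=2,beta=20))"
```

```text
{'t': np.float64(5.5833), 'tool_pos': array([ 0.5698, -0.2318,  0.0049]), 'tool_rot': array([-3.0877e+00,  5.7780e-01,  1.6000e-03]), 'contact_force': array([-0.9474,  0.3238, -0.5674]), 'wrist_torque': array([0.0111, 0.0268, 0.0013]), 'opening': np.float64(0.0429)}
```

View pics/w4z.png

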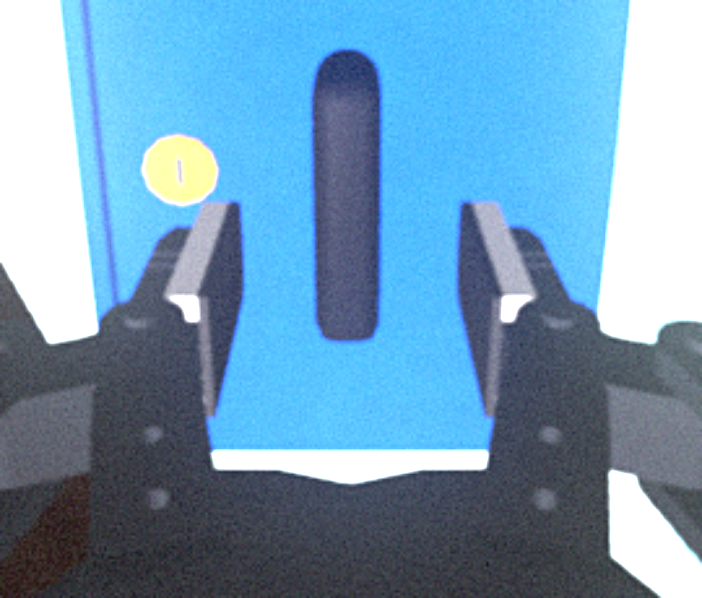

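View pics/s4z.png

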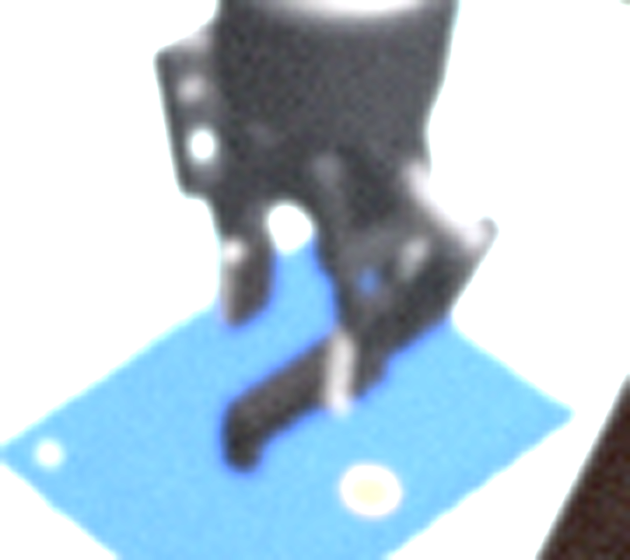

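Request:
step_arm(
  increments="0 0 0.16 0 0 0; 0 0 0.16 0 0 0; 0 0 0.16 0 0 0; 0 0 0 0 0 0",
)

```text
t: 5.92
tool_pos: [0.5693, -0.2316, -0.0079]
tool_rot: [-3.087, 0.578, 0.003]
contact_force: [-0.2, 0.1, -0.3]
opening: 0.0425
```

```bash
python3 snap.py 5 scene wrist; python3 -c "
import cv2
p=cv2.imread('pics/wrist5.png')[170:400,150:420];cv2.imwrite('pics/w5z.png',cv2.convertScaleAbs(cv2.resize(p,None,fx=2.6,fy=2.6),alpha=2,beta=20))
p=cv2.imread('pics/scene5.png')[120:200,280:370];cv2.imwrite('pics/s5z.png',cv2.convertScaleAbs(cv2.resize(p,None,fx=7,fy=7,interpolation=2),alpha=2,beta=20))"
```

```text
{'t': np.float64(6.0167), 'tool_pos': array([ 0.5699, -0.2319, -0.007 ]), 'tool_rot': array([-3.0877e+00,  5.7790e-01,  1.3000e-03]), 'contact_force': array([-1.356 ,  0.3597,  0.4298]), 'wrist_torque': array([ 0.018 , -0.002 , -0.0272]), 'opening': np.float64(0.0427)}
```

View pics/w5z.png

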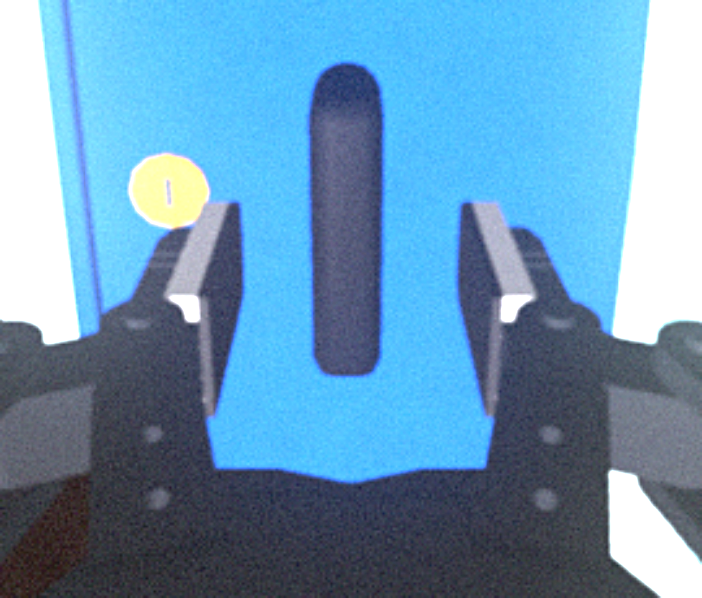

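View pics/s5z.png

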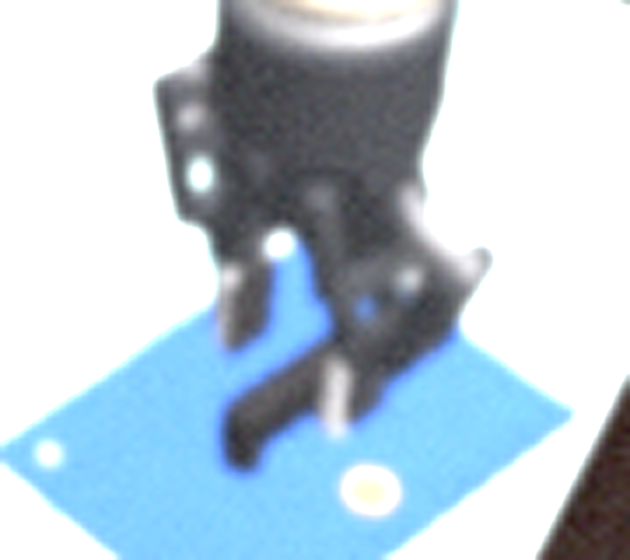

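Request:
step_arm(
  increments="0 0 0.16 0 0 0; 0 0 0.16 0 0 0; 0 0 0 0 0 0; 0 0 0 0 0 0; 0 0 0 0 0 0; 0 0 0 0 0 0; 0 0 0 0 0 0; 0 0 0 0 0 0; 0 0 0 0 0 0",
  fingers=-1,
)

```text
t: 6.77
tool_pos: [0.5701, -0.232, -0.0146]
tool_rot: [-3.088, 0.578, 0.0]
contact_force: [-0.4, 1.0, -2.7]
opening: 0.0127
```

```bash
python3 snap.py 6 scene wrist; python3 -c "
import cv2
p=cv2.imread('pics/wrist6.png')[170:400,150:420];cv2.imwrite('pics/w6z.png',cv2.convertScaleAbs(cv2.resize(p,None,fx=2.6,fy=2.6),alpha=2,beta=20))
p=cv2.imread('pics/scene6.png')[120:200,280:370];cv2.imwrite('pics/s6z.png',cv2.convertScaleAbs(cv2.resize(p,None,fx=7,fy=7,interpolation=2),alpha=2,beta=20))"
```

```text
{'t': np.float64(6.8667), 'tool_pos': array([ 0.5702, -0.232 , -0.0145]), 'tool_rot': array([-3.088e+00,  5.778e-01,  1.000e-04]), 'contact_force': array([-0.693 , -0.9135, -2.7758]), 'wrist_torque': array([-0.0195, -0.0277,  0.029 ]), 'opening': np.float64(0.0124)}
```

View pics/w6z.png

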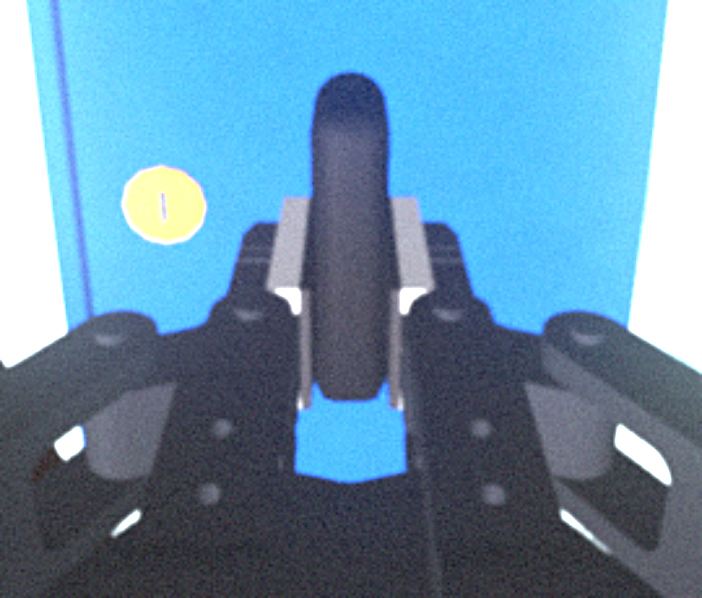

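View pics/s6z.png

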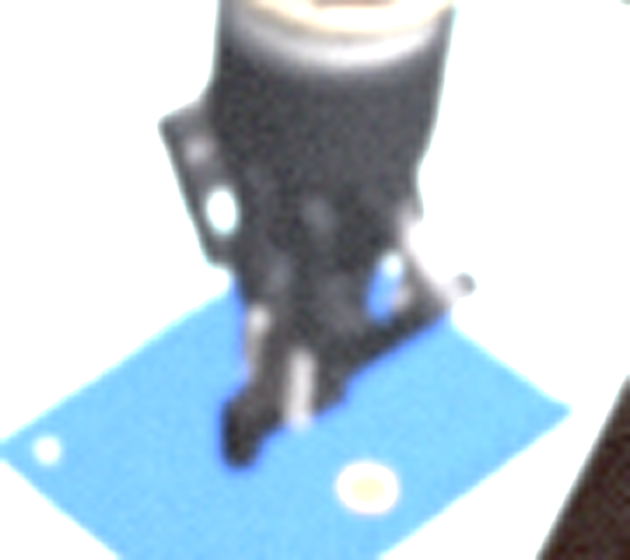

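```bash
python3 -c "
from h import *
t=pickle.load(open('pics/top0.pkl','rb'))
p=t['pixels'][:,:,::-1]
a=cv2.resize(p[168:260,108:170],None,fx=8.5,fy=8.5,interpolation=2);b=cv2.resize(p[168:260,165:227],None,fx=8.5,fy=8.5,interpolation=2)
cv2.imwrite('pics/a.png',cv2.convertScaleAbs(a[:600],alpha=1.5,beta=10));cv2.imwrite('pics/b.png',cv2.convertScaleAbs(b[:800],alpha=1.5,beta=10))
cv2.imwrite('pics/ab.png',cv2.convertScaleAbs(np.hstack([cv2.resize(p[172:262,108:172],None,fx=6,fy=6,interpolation=2),cv2.resize(p[172:262,164:228],None,fx=6,fy=6,interpolation=2)]),alpha=1.8,beta=10))
"
```

```text
(no output)
```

View pics/ab.png

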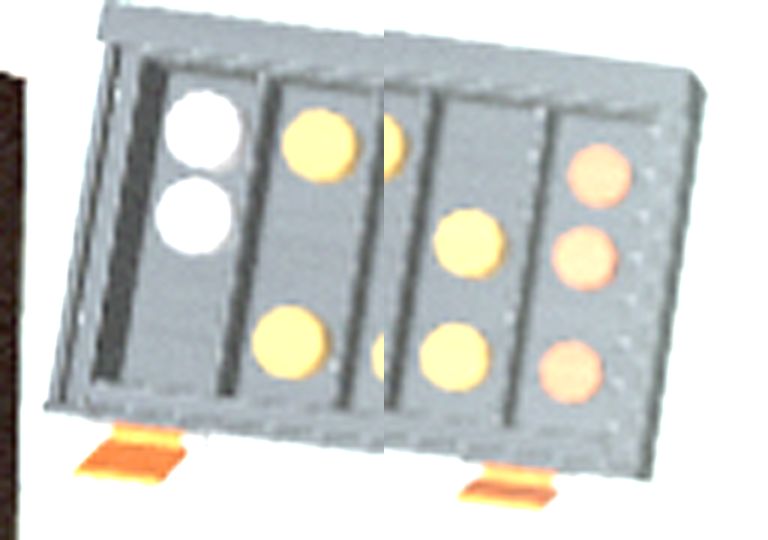

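```bash
python3 -c "
from h import *
t=pickle.load(open('pics/top0.pkl','rb'))
g=cv2.cvtColor(t['pixels'],cv2.COLOR_RGB2GRAY).astype(int)
for r in (185,195,205,215,225,235): print(r,g[r,112:132],'|',g[r,196:222])
for c in (130,150,170,190,205): print('col',c,g[170:196,c],'|',g[228:256,c])
"
```

```text
185 [105 190 196 197 200 200 201 202 203 204 203 202 125  95  56  87  95  97
  98  49] | [103 101 101 101 102 103 104 103 100 103 106 104 105 104 104 103 104 104
  95  70 101 170 206 206 205 206]
195 [113 198 186 189 191 194 196 198 201 201 162  92  87  45  99  97  98  74
  46  38] | [103 100 104 100  99 103 100  97 102 102 102 101 100 105 105 102 101  98
  79  72  97 166 204 205 205 205]
205 [127 207 207 206 205 206 206 205 189  95  89  41  81  93  95 103  42  45
  38  37] | [109 120 129 133 128 122 114 100 101 103 105 102 105 106 106 107  91  67
  70 143 198 205 205 206 205 205]
215 [142 205 207 206 206 206 203 124  90  64  50  94  96  99  54  43  45  41
  38  78] | [147 146 145 145 144 134 102  96 102 106 115 103 100  99 100  88  70  85
 159 206 205 207 204 205 205 205]
225 [180 206 205 205 202 175  93  87  49 120  91  94  91  42  44  42  44  54
  94  94] | [104 103 104 103 103 104 105 102 102 104 105 107 107  93  72  70 130 188
 205 205 204 205 204 205 204 205]
235 [178 205 205 196 111  87  52  72  92  94  97  61  82  73  58  60  76  91
  87  86] | [140 138 140 122  96 103 114 11
[... 535 characters left out ...]
206]
col 170 [192 198 202 204 205 206 187 135  98  98  94  96  97  98  93 103  88  88
  94  96 100  94  86  82  84  81] | [100 121 137 136 130 125 110  98 101 101  97  97  93  94  97  99  97  88
  89 113 175 206 206 206 206 205 206 206]
col 190 [188 183 181 184 190 197 202 203 206 168 110 100 100 100 102 101 102  98
  87  88 109 104  87  86  89  87] | [ 98 100 101 112 123 127 120 116 111 102 103 101 105 103 104  94  95 101
  99  93  96  98 114 143 140 102  91  95]
col 205 [197 200 197 193 186 180 182 187 196 202 204 169 111 102 103 103 102 102
 100 103  87  81  90 100 100 102] | [103 105 103 106 103 101 102 102 100 104 104 107 101  98  99  99 101 108
 107 104 104  98  92  98 166 200 205 205]
```

```bash
python3 -c "
from h import *
from scipy.optimize import least_squares
t=pickle.load(open('pics/top0.pkl','rb'))
G={'far':([(130,172.1),(150,174.2),(170,176.9),(190,179.3),(205,181.3)],.056,0,.072),
'front':([(150,245.0),(170,247.4),(205,251.6)],0.0,0,-.072),
'left':([(122.3,195),(120.5,205),(119,215),(117.2,225),(115.8,235)],.046,1,.094),
'rt':([(213.6,195),(212.3,205),(211.1,215),(209.3,225),(208,235)],.046,1,-.094),
'rb':([(216.6,195),(214.9,205),(213.7,215),(212.1,225),(210.75,235)],0.,1,-.094)}
def f(p,sp=0):
  r=[]
  for k,(uv,z,ax,v) in G.items():
    W=cast(t,uv,z)[:,:2]-p[:2];c,s=np.cos(p[2]),np.sin(p[2]);L=W@np.array([[c,-s],[s,c]])
    e=L[:,ax]-v
    if sp:print(k,(e*1000).round(1))
    r+=list(e)
  return r
s=least_squares(f,[.6,.135,-.14],loss='soft_l1',f_scale=.001);print(s.x);f(s.x,1)
"
```

```text
[ 0.60165628  0.13867487 -0.13662076]
far [-0.4  0.2 -0.6 -0.7 -1.2]
front [1.  0.9 0.8]
left [-1.3 -0.8 -1.  -0.5 -0.9]
rt [-0.1 -0.2 -0.5  0.4  0.3]
rb [0.3 1.1 0.8 1.3 1.3]
```

```bash
cat > g.py <<'E'
from d import *
TR=np.array([.6017,.1385,0]);TY=-.137
C=np.array([0,-.0009,-.0145])  # TCP in lid frame
def goal(xh,zh,th,yh=0,C=C):
    return TR+R.from_euler('z',TY).apply(np.array([xh,yh,zh])+R.from_euler('y',th).apply(C-[.065,0,0])), Rt(TY,th)
def lidnow(C=C):
    o=ctrl.get_obs();Rl=R.from_rotvec(o['tool_rot'])*R.from_matrix(np.diag([1.,-1,-1]))
    P=o['tool_pos'];Ri=R.from_euler('z',-TY)
    H=Ri.apply(P-TR+Rl.apply(np.array([.065,0,0])-C));B=Ri.apply(P-TR+Rl.apply(np.array([-.065,0,0])-C))
    print('hook',(H*1000).round(1),'rim',(B*1000).round(1),'euler ZYX',(Ri*Rl).as_euler('ZYX').round(4),'F',Ri.apply(o['contact_force']).round(1),'op',o['opening'].round(4),'t',o['t'])
E
python3 -c "
from g import *
lidnow()
P,Q=goal(.03,.11,.26);print(P)
delta(P,Q)"
```

```text
Traceback (most recent call last):
  File "g.py", line 10, in lidnow
    print('hook',(H*1000).round(1),'rim',(B*1000).round(1),'euler ZYX',(Ri*Rl).as_euler('ZYX').round(4),'F',Ri.apply(o['contact_force']).round(1),'op',o['opening'].round(4),'t',o['t'])
                                                                                                                                                       ^^^^^^^^^^^^^^^^^^
AttributeError: 'float' object has no attribute 'round'
```

Request:
step_arm(
  increments="0 0 -0.2 0 0 0; 0 0 -0.5 0 0 0; 0 0 -0.9 0 0 0; 0 0 -0.9 0 0 0; 0 0 -0.9 0 0 0; 0 0 -0.9 0 0 0; 0 0 -0.9 0 0 0; 0 0 0 0 0 -0.77; 0 0 0 0 0 -0.78; 0 0 0 0 0 -0.78; 0 0 0 0 0 0",
)

```text
t: 7.78
tool_pos: [0.5706, -0.2323, 0.1172]
tool_rot: [3.134, -0.213, 0.003]
contact_force: [0.5, -0.1, -2.7]
opening: 0.0122
```

```bash
python3 -c "
from g import *
lidnow()
P,Q=goal(.03,.11,.26);print(P)
delta(P,Q)"; python3 snap.py 7 scene wrist
```

```text
{'t': np.float64(7.8833), 'tool_pos': array([ 0.5704, -0.2321,  0.1165]), 'tool_rot': array([ 3.1336e+00, -2.1810e-01,  1.5000e-03]), 'contact_force': array([ 0.4614,  0.2619, -1.9943]), 'wrist_torque': array([-0.0094,  0.0347, -0.0386]), 'opening': np.float64(0.0122)}Traceback (most recent call last):
  File "<string>", line 3, in <module>
    lidnow()
    ~~~~~~^^
  File "g.py", line 10, in lidnow
    print('hook',(H*1000).round(1),'rim',(B*1000).round(1),'euler ZYX',(Ri*Rl).as_euler('ZYX').round(4),'F',Ri.apply(o['contact_force']).round(1),'op',o['opening'].round(4),'t',o['t'])
                                                                                                                                                       ^^^^^^^^^^^^^^^^^^
AttributeError: 'float' object has no attribute 'round'
```

View pics/wrist7.png

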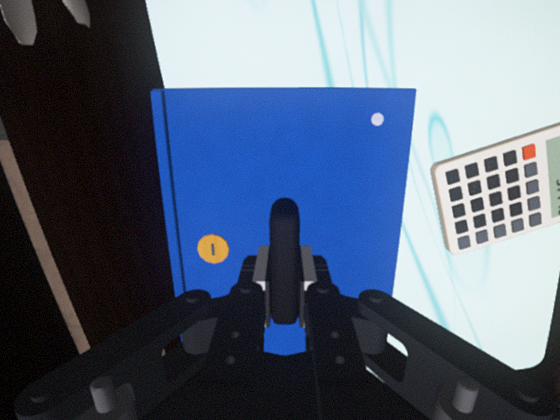

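View pics/scene7.png

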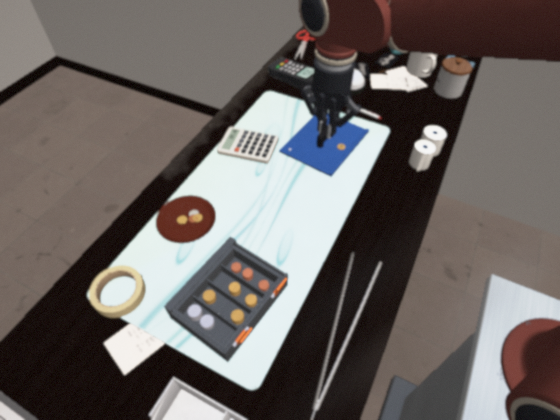

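```bash
sed -i "s/o\['opening'\].round(4)/round(float(o['opening']),4)/" g.py
cat > chk.py <<'E'
from g import *
import sys
def pred(im,pts,C=C):
    o=ctrl.get_obs();Rl=R.from_rotvec(o['tool_rot'])*R.from_matrix(np.diag([1.,-1,-1]))
    return proj(im,[o['tool_pos']+Rl.apply(np.array(p)-C) for p in pts]).round(1)
E
python3 -c "
from chk import *
lidnow()
P,Q=goal(.03,.11,.26);delta(P,Q)
w=pickle.load(open('pics/wrist7.pkl','rb'));s=pickle.load(open('pics/scene7.pkl','rb'))
for c in (C,C+[0,0,.006],C+[0,0,-.006]):
  print(pred(w,[(.065,.085,.005),(-.065,.085,.009),(0,.03,.035),(0,.023,.035)],c).tolist(),pred(s,[(.065,.085,.005),(-.065,.085,.009),(-.065,-.085,.009)],c).tolist())"
```

```text
hook [  84.6 -370.7  131. ] rim [ -45.4 -370.4  130.9] euler ZYX [-0.002  -0.001  -0.0003] F [ 0.4  0.3 -2. ] op 0.0122 t 7.8833
t 7.8833 pos [ 0.5704 -0.2321  0.1165] F [ 0.46  0.26 -1.99] op 0.012236239468293404
shift(first, units) [ -2.28 -14.82   0.14] turn units [ 0.   -2.61 -0.02] shift after turn [ -2.13 -14.82   0.72]
[[416.8, 88.3], [149.7, 87.5], [284.8, 213.6], [284.8, 228.3]] [[278.6, 150.6], [331.3, 174.8], [369.7, 129.6]]
[[412.0, 89.1], [154.8, 88.3], [284.8, 209.4], [284.8, 223.6]] [[278.6, 152.7], [331.0, 176.9], [369.2, 131.7]]
[[422.0, 87.4], [144.2, 86.5], [284.8, 218.2], [284.8, 233.5]] [[278.6, 148.5], [331.7, 172.8], [370.2, 127.6]]
```

Request:
step_arm(
  increments="-0.15 -0.98 0.01 0 0 0; -0.15 -0.99 0.01 0 0 0; -0.15 -0.99 0.01 0 0 0; -0.15 -0.99 0.01 0 0 0; -0.15 -0.99 0.01 0 0 0; -0.15 -0.99 0.01 0 0 0; -0.15 -0.99 0.01 0 0 0; -0.15 -0.99 0.01 0 0 0; -0.15 -0.99 0.01 0 0 0; -0.15 -0.99 0.01 0 0 0; -0.15 -0.99 0.01 0 0 0; -0.15 -0.99 0.01 0 0 0",
)

```text
t: 8.88
tool_pos: [0.566, 0.0693, 0.1129]
tool_rot: [-3.134, 0.218, -0.001]
contact_force: [0.5, -0.1, -3.1]
opening: 0.0125
```

Request:
step_arm(
  increments="-0.15 -0.99 0 0 0 0; -0.15 -0.98 0 0 0 0; -0.15 -0.97 0 0 0 0; 0 0 0 0 -0.65 0; 0 0 0 0 -0.65 0; 0 0 0 0 -0.65 0; 0 0 0 0 -0.65 0; 0 0 0 0 0 0; 0 0 0 0 0 0",
)

```text
t: 9.63
tool_pos: [0.5656, 0.1422, 0.1121]
tool_rot: [-3.091, 0.214, 0.403]
contact_force: [-0.0, 0.6, -2.2]
opening: 0.0128
```

```bash
python3 snap.py 8 scene top wrist; python3 -c "
from chk import *
lidnow()
P,Q=goal(.03,.11,.26);delta(P,Q)
s=pickle.load(open('pics/scene8.pkl','rb'))
print(pred(s,[(.065,.085,.005),(-.065,.085,.009),(-.065,-.085,.009),(.065,-.085,.005)]).tolist())
p=s['pixels'][:,:,::-1][180:380,120:340];cv2.imwrite('pics/s8z.png',cv2.resize(p,None,fx=3,fy=3,interpolation=2))
"
```

```text
{'t': np.float64(9.7833), 'tool_pos': array([0.5647, 0.1425, 0.1128]), 'tool_rot': array([-3.0906,  0.2125,  0.4024]), 'contact_force': array([ 0.3201, -0.043 , -2.9604]), 'wrist_torque': array([ 0.0191, -0.2005,  0.0094]), 'opening': np.float64(0.0124)}
hook [ 29.3  -0.2 110.1] rim [-96.3  -0.2 143.4] euler ZYX [-0.0003  0.2589 -0.    ] F [ 0.3  0.  -3. ] op 0.0124 t 9.7833
t 9.7833 pos [0.5647 0.1425 0.1128] F [ 0.32 -0.04 -2.96] op 0.012355856660135115
shift(first, units) [ 0.03 -0.01 -0.  ] turn units [-0.   -0.01 -0.  ] shift after turn [ 0.03 -0.01 -0.  ]
[[176.8, 300.0], [233.1, 334.0], [297.0, 253.1], [240.7, 231.1]]
```

View pics/s8z.png

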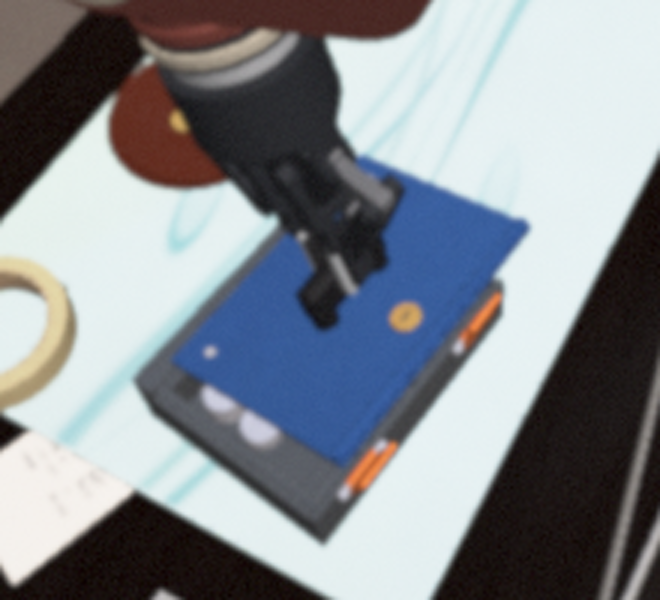

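View pics/top8.png

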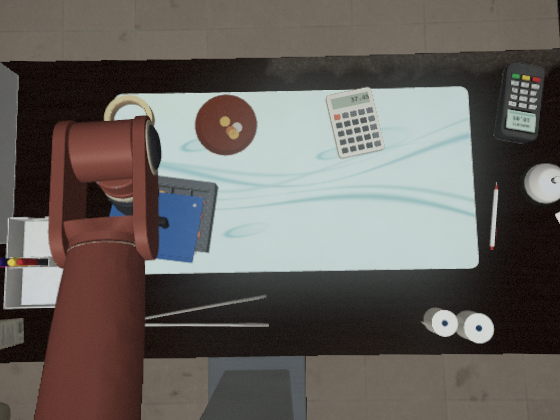

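View pics/wrist8.png

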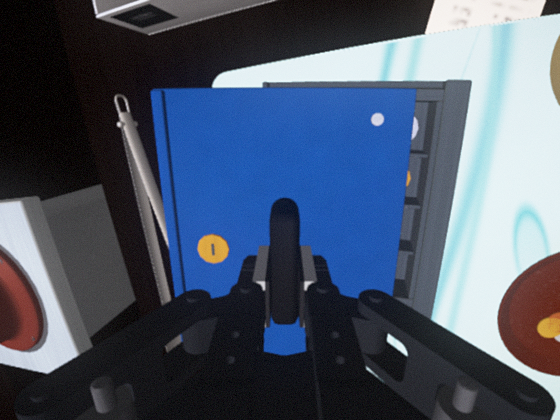

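```bash
python3 -c "
from g import *
w=pickle.load(open('pics/wrist8.pkl','rb'))
p=w['pixels'][:,:,::-1][70:340,380:490];cv2.imwrite('pics/w8z.png',cv2.resize(p,None,fx=3,fy=2.2*1,interpolation=2))
f=lambda X:(R.from_euler('z',-TY).apply(X-TR)*1000).round(1)
print(f(cast(w,[(471,81),(447,82),(433,318)],.056)))
E=[TR+R.from_euler('z',TY).apply(q) for q in [(.072,.094,.056),(.056,.094,.056),(.072,-.06,.056),(.056,-.06,.056),(.056,.094,.052)]]
print(proj(w,E))"
```

```text
[[ 71.   93.3  56. ]
 [ 56.6  92.6  56. ]
 [ 71.9 -85.4  56. ]]
[[472.91230071  79.77556335]
 [446.30671865  79.7163477 ]
 [438.32120363 290.92322542]
 [416.85408567 288.30379073]
 [444.87411441  80.29883999]]
```

View pics/w8z.png

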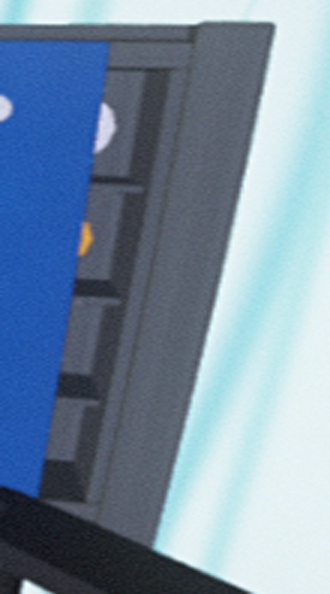

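```bash
python3 -c "
from g import *
P0,Q0=goal(.0293,.1101,.2589)
for a in [(.050,.08,.33),(.05,.046,.33)]:
  P,Q=goal(*a);print(((Q0.inv()*Q).as_rotvec()*10).round(2),(Q.inv().apply(P-P0)/.025).round(2));P0,Q0=P,Q
"
```

```text
[ 0.   -0.71  0.  ] [ 1.13 -0.    0.69]
[0. 0. 0.] [0.44 0.   1.29]
```

Request:
step_arm(
  increments="0 0 0 0 -0.35 0; 0 0 0 0 -0.36 0; 0.38 0 0.23 0 0 0; 0.38 0 0.23 0 0 0; 0.37 0 0.23 0 0 0; 0.11 0 0.32 0 0 0; 0.11 0 0.32 0 0 0; 0.11 0 0.32 0 0 0; 0.11 0 0.32 0 0 0; 0 0 0 0 0 0; 0 0 0 0 0 0",
)

```text
t: 10.7
tool_pos: [0.5852, 0.1396, 0.0523]
tool_rot: [-3.069, 0.211, 0.515]
contact_force: [0.0, 0.2, -3.4]
opening: 0.0124
```

```bash
python3 snap.py 9 scene wrist; python3 -c "
from chk import *
lidnow()
P,Q=goal(.058,.0445,.30);delta(P,Q)
s=pickle.load(open('pics/scene9.pkl','rb'))
print(pred(s,[(.065,.085,.005),(-.065,.085,.009),(-.065,-.085,.009),(.065,-.085,.005)]).tolist())
p=s['pixels'][:,:,::-1][200:360,140:320];cv2.imwrite('pics/s9z.png',cv2.resize(p,None,fx=3.7,fy=3.7,interpolation=2))
"
```

```text
{'t': np.float64(10.8), 'tool_pos': array([0.5862, 0.1396, 0.0536]), 'tool_rot': array([-3.0694,  0.2104,  0.5115]), 'contact_force': array([ 0.5248,  0.1205, -1.3424]), 'wrist_torque': array([-0.0397, -0.2772, -0.0106]), 'opening': np.float64(0.012)}
hook [50.7 -0.1 46.3] rim [-72.3  -0.1  88.4] euler ZYX [1.000e-04 3.303e-01 2.000e-04] F [ 0.5  0.2 -1.3] op 0.012 t 10.8
t 10.8 pos [0.5862 0.1396 0.0536] F [ 0.52  0.12 -1.34] op 0.011962327950855623
shift(first, units) [ 0.32 -0.    0.05] turn units [-0.   0.3  0. ] shift after turn [ 0.32 -0.    0.06]
[[175.5, 309.1], [224.5, 338.0], [284.6, 262.7], [234.7, 244.4]]
```

View pics/s9z.png

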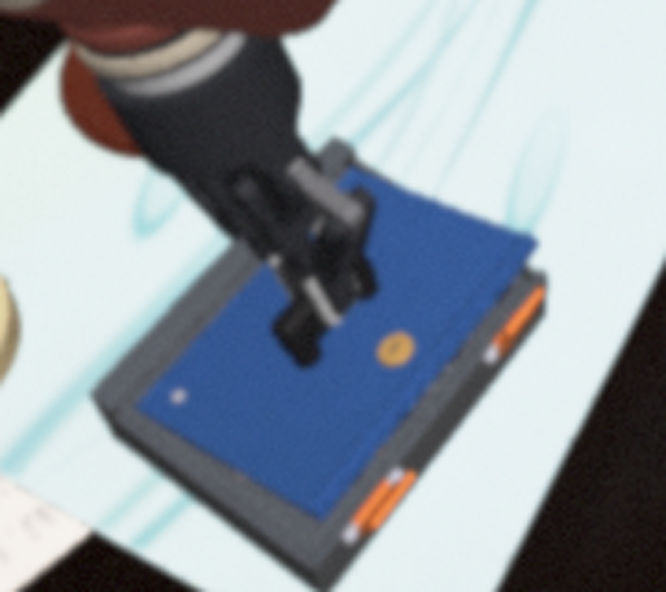

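View pics/wrist9.png

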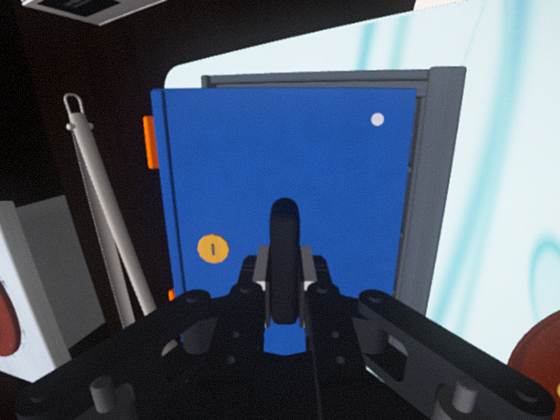

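```bash
python3 -c "
from g import *
P0,Q0=goal(.0507,.0463,.3303)
for a in [(.058,.0445,.30),(.0645,.0425,.2)]:
  P,Q=goal(*a);print(((Q0.inv()*Q).as_rotvec()*10).round(2),(Q0.inv().apply(P-P0)/.025).round(3));P0,Q0=P,Q
"
```

```text
[ 0.   0.3 -0. ] [ 0.318 -0.     0.052]
[-0.  1.  0.] [0.343 0.    0.256]
```

Request:
step_arm(
  increments="0.11 0 0.02 0 0.1 0; 0.11 0 0.02 0 0.1 0; 0.1 0 0.02 0 0.1 0; 0 0 0 0 0 0; 0 0 0 0 0 0",
)

```text
t: 11.22
tool_pos: [0.593, 0.1386, 0.0494]
tool_rot: [-3.079, 0.211, 0.467]
contact_force: [-0.5, -1.1, -2.0]
opening: 0.012
```

```bash
python3 -c "
from g import *
lidnow()
P,Q=goal(.0645,.0425,.2);delta(P,Q)"
```

```text
hook [57.8 -0.2 44. ] rim [-66.4  -0.2  82.5] euler ZYX [0.000e+00 3.008e-01 1.000e-04] F [-0.3 -1.2 -2. ] op 0.012 t 11.2167
t 11.2167 pos [0.593  0.1386 0.0494] F [-0.47 -1.12 -2.03] op 0.012041204601959912
shift(first, units) [ 0.35 -0.01  0.23] turn units [-0.    1.01  0.  ] shift after turn [ 0.32 -0.01  0.27]
```

Request:
step_arm(
  increments="0.09 0 0.06 0 0.25 0; 0.09 0 0.06 0 0.25 0; 0.09 0 0.06 0 0.25 0; 0.08 0 0.06 0 0.25 0; 0 0 0 0 0 0; 0 0 0 0 0 0",
)

```text
t: 11.72
tool_pos: [0.5995, 0.1377, 0.0412]
tool_rot: [-3.105, 0.213, 0.314]
contact_force: [-0.3, -1.1, -2.2]
opening: 0.0127
```

```bash
python3 -c "
from g import *
lidnow()
P,Q=goal(.065,.0405,.0);delta(P,Q)
P0,Q0=goal(.0645,.0425,.2)
for a in [(.065,.0415,.1),(.065,.0405,.0)]:
  P,Q=goal(*a);print(((Q0.inv()*Q).as_rotvec()*10).round(2),(Q0.inv().apply(P-P0)/.025).round(3));P0,Q0=P,Q
"; python3 snap.py 10 scene
```

```text
hook [64.5 -0.2 42.4] rim [-62.8  -0.2  68.5] euler ZYX [1.000e-04 2.017e-01 0.000e+00] F [-0.2 -1.1 -2.2] op 0.0127 t 11.7167
t 11.7167 pos [0.5995 0.1377 0.0412] F [-0.33 -1.07 -2.15] op 0.012705716135235441
shift(first, units) [ 0.2  -0.01  0.58] turn units [-0.    2.02  0.  ] shift after turn [ 0.08 -0.01  0.61]
[0. 1. 0.] [0.098 0.    0.292]
[0. 1. 0.] [ 0.075 -0.     0.296]
{'t': np.float64(11.7667), 'tool_pos': array([0.5998, 0.1376, 0.0413]), 'tool_rot': array([-3.1047,  0.213 ,  0.3139]), 'contact_force': array([ 0.3037, -0.4846, -2.8036]), 'wrist_torque': array([-0.0259, -0.1816, -0.0154]), 'opening': np.float64(0.0124)}
```

View pics/scene10.png

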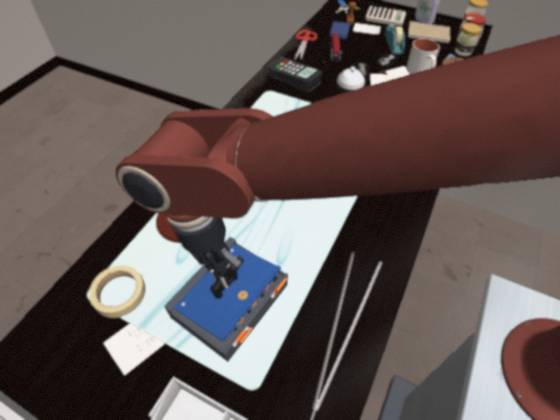

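Request:
step_arm(
  increments="0.025 0 0.07 0 0.25 0; 0.025 0 0.07 0 0.25 0; 0.025 0 0.07 0 0.25 0; 0.02 0 0.07 0 0.25 0; 0.02 0 0.07 0 0.25 0; 0.02 0 0.07 0 0.25 0; 0 0 0 0 0 0; 0 0 0 0 0 0",
)

```text
t: 12.43
tool_pos: [0.6015, 0.1374, 0.0303]
tool_rot: [-3.13, 0.215, 0.081]
contact_force: [-0.0, 0.6, -2.6]
opening: 0.0124
```

```bash
python3 -c "
from g import *
lidnow()
P,Q=goal(.065,.04,.0);delta(P,Q)"
```

```text
hook [65.6 -0.2 41.4] rim [-64.2  -0.2  48.2] euler ZYX [ 0.     0.052 -0.   ] F [-0.1  0.6 -2.6] op 0.0124 t 12.4333
t 12.4333 pos [0.6015 0.1374 0.0303] F [-0.04  0.58 -2.56] op 0.01242358590929926
shift(first, units) [ 0.01 -0.01  0.19] turn units [0.   0.52 0.  ] shift after turn [ 0.   -0.01  0.19]
```

Request:
step_arm(
  increments="0 0 0.05 0 0.17 0; 0 0 0.05 0 0.17 0; 0 0 0.05 0 0.17 0; 0 0 0.03 0 0 0; 0 0 0 0 0 0; 0 0 0 0 0 0",
)

```text
t: 12.93
tool_pos: [0.6017, 0.1374, 0.0259]
tool_rot: [-3.134, 0.215, -0.0]
contact_force: [-0.6, -0.9, -2.7]
opening: 0.0126
```

```bash
python3 -c "
from g import *
lidnow()"
```

```text
hook [65.1 -0.2 40.4] rim [-64.9  -0.2  40.3] euler ZYX [ 0.     -0.0002  0.    ] F [-0.5 -1.  -2.7] op 0.0126 t 12.9333
```

Request:
step_arm(
  increments="0 0 0.04 0 0 0; 0 0 0.04 0 0 0; 0 0 0 0 0 0",
)

```text
t: 13.18
tool_pos: [0.6021, 0.1374, 0.0248]
tool_rot: [-3.134, 0.215, -0.001]
contact_force: [-2.4, -0.8, 2.5]
opening: 0.0126
```

```bash
python3 -c "
from g import *
lidnow()"; python3 snap.py 11 scene wrist; python3 -c "
import cv2
p=cv2.imread('pics/scene11.png')[220:360,150:310];cv2.imwrite('pics/s11z.png',cv2.resize(p,None,fx=4,fy=4,interpolation=2))"
```

```text
hook [65.6 -0.2 39.3] rim [-64.4  -0.1  39.2] euler ZYX [-0.0001 -0.0006  0.0001] F [-2.3 -1.1  2.5] op 0.0126 t 13.1833
{'t': np.float64(13.2833), 'tool_pos': array([0.6022, 0.1374, 0.0248]), 'tool_rot': array([-3.1341e+00,  2.1500e-01, -1.4000e-03]), 'contact_force': array([-1.5883, -0.9037,  4.45  ]), 'wrist_torque': array([-0.0881,  0.4729, -0.0657]), 'opening': np.float64(0.0125)}
```

View pics/s11z.png

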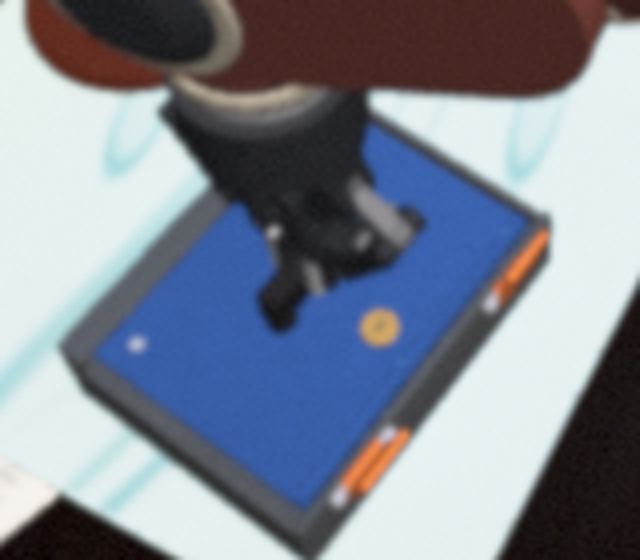

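View pics/wrist11.png

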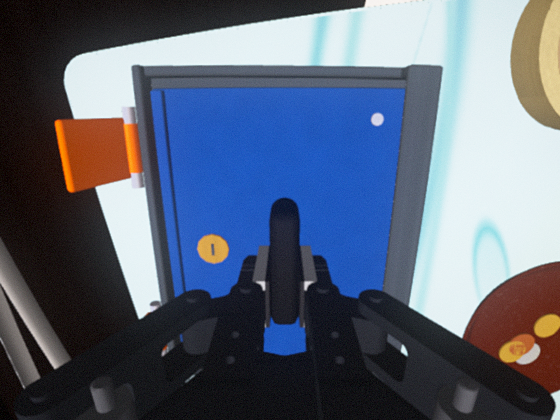

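Request:
step_arm(
  increments="0 0 0 0 0 0; 0 0 0 0 0 0; 0 0 0 0 0 0; 0 0 0 0 0 0; 0 0 0 0 0 0",
  fingers=-0.2,
)

```text
t: 13.7
tool_pos: [0.6016, 0.1374, 0.0236]
tool_rot: [-3.134, 0.215, 0.0]
contact_force: [0.2, -0.4, 0.0]
opening: 0.0341
```

Request:
step_arm(
  increments="0 0 -0.5 0 0 0; 0 0 -0.9 0 0 0; 0 0 -0.9 0 0 0; 0 0 -0.9 0 0 0; 0 0 -0.9 0 0 0; 0 0 0 0 0 0; 0 0 0 0 0 0",
)

```text
t: 14.28
tool_pos: [0.6032, 0.1376, 0.1292]
tool_rot: [-3.133, 0.215, -0.008]
contact_force: [-0.6, 0.7, 0.2]
opening: 0.0341
```

```bash
python3 snap.py 12 scene wrist; python3 -c "
import cv2
p=cv2.imread('pics/scene12.png')[220:360,150:310];cv2.imwrite('pics/s12z.png',cv2.resize(p,None,fx=4,fy=4,interpolation=2))"
```

```text
{'t': np.float64(14.3833), 'tool_pos': array([0.601 , 0.1373, 0.1256]), 'tool_rot': array([ 3.134e+00, -2.150e-01, -1.700e-03]), 'contact_force': array([ 0.3925,  0.0126, -0.4329]), 'wrist_torque': array([ 0.0407, -0.0363,  0.0007]), 'opening': np.float64(0.0339)}
```

View pics/s12z.png

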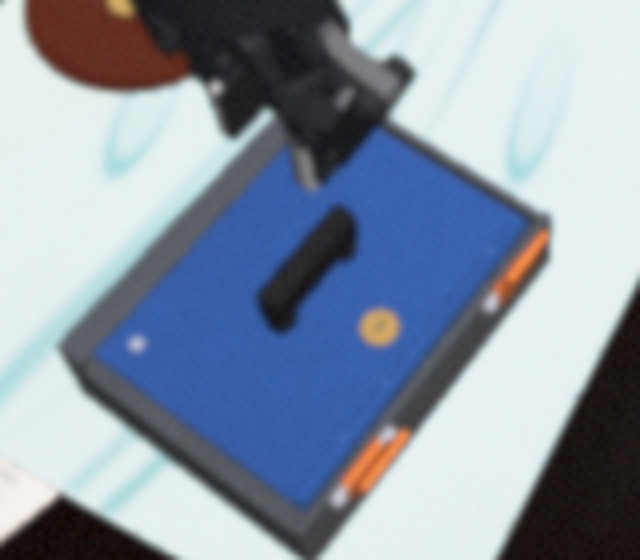

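View pics/wrist12.png

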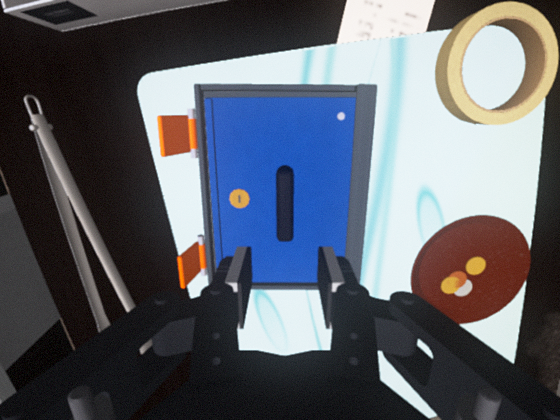

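```bash
python3 -c "
from g import *
w=pickle.load(open('pics/wrist12.pkl','rb'))
f=lambda X:(R.from_euler('z',-TY).apply(X-TR)*1000).round(1)
print(f(cast(w,[(285,180),(286,225)],.075)))
print(w['pixels'][150,190:225].tolist())
b=cv2.inRange(cv2.cvtColor(w['pixels'],cv2.COLOR_RGB2HSV),(100,120,60),(130,255,255))
for r in (120,140,160): 
  c=np.where(b[r])[0];print(r,c[0],c[-1],f(cast(w,[(c[0]-.5,r)],.049)),f(cast(w,[(c[-1]+.5,r)],.045)))
p=w['pixels'][:,:,::-1][75:300,150:390];cv2.imwrite('pics/w12z.png',cv2.convertScaleAbs(cv2.resize(p,None,fx=2.6,fy=2.6,interpolation=2),alpha=1.5,beta=10))
"
```

```text
[[  0.5  22.6  75. ]
 [  1.3 -14.3  75. ]]
[[182, 132, 125], [206, 189, 208], [217, 220, 242], [219, 218, 238], [202, 200, 214], [174, 168, 176], [146, 142, 151], [133, 141, 149], [116, 124, 131], [102, 105, 122], [92, 97, 115], [98, 101, 113], [81, 82, 94], [67, 64, 78], [53, 57, 63], [56, 51, 65], [65, 66, 78], [77, 89, 134], [63, 100, 187], [53, 102, 201], [48, 94, 192], [53, 100, 198], [55, 100, 202], [51, 93, 187], [36, 68, 136], [46, 78, 143], [50, 89, 186], [54, 103, 198], [52, 97, 194], [53, 93, 194], [46, 93, 189], [43, 90, 189], [44, 91, 188], [47, 95, 193], [42, 90, 190]]
120 206 354 [[-64.2  66.8  49. ]] [[57.9 66.7 45. ]]
140 207 352 [[-64.5  50.8  49. ]] [[57.2 50.4 45. ]]
160 208 351 [[-64.8  34.1  49. ]] [[57.4 33.5 45. ]]
```

View pics/w12z.png

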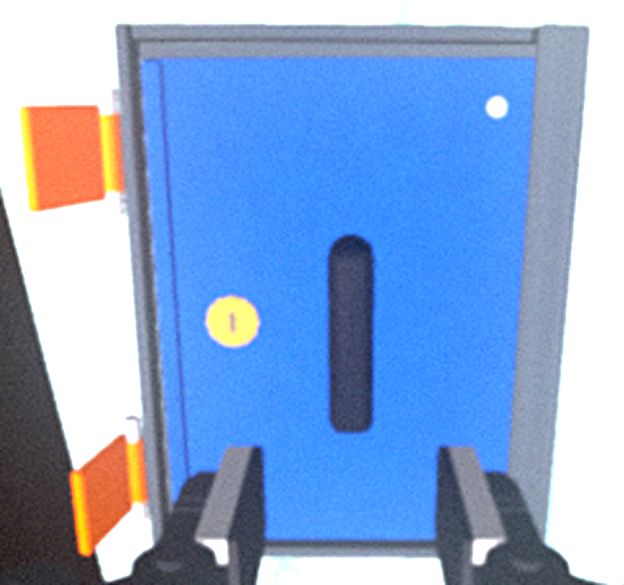

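```bash
python3 -c "
from g import *
w=pickle.load(open('pics/wrist12.pkl','rb'));s=pickle.load(open('pics/scene12.pkl','rb'))
o=ctrl.get_obs();Rr=R.from_rotvec(o['tool_rot'])
for a,b in (((246,247),(228,266.7)),((325,247),(150+232/4,220+137/4))):
  X=tri([w,s],[a,b]);print(X, Rr.inv().apply(X-o['tool_pos']),proj(s,[X]),proj(w,[X]))
p=s['pixels'][:,:,::-1][215:280,185:250];cv2.imwrite('pics/s12t.png',cv2.convertScaleAbs(cv2.resize(p,None,fx=9,fy=9,interpolation=2),alpha=2,beta=20))
"
```

```text
[0.58293081 0.14677263 0.16079659] [-0.01923006 -0.0068834  -0.03514012] [[227.81022979 267.09554591]] [[246.14909645 248.35364469]]
[0.62305333 0.14325177 0.16452378] [ 0.02099331 -0.0088738  -0.03891162] [[207.88668169 254.53253824]] [[325.20410832 247.97206609]]
```

View pics/s12t.png

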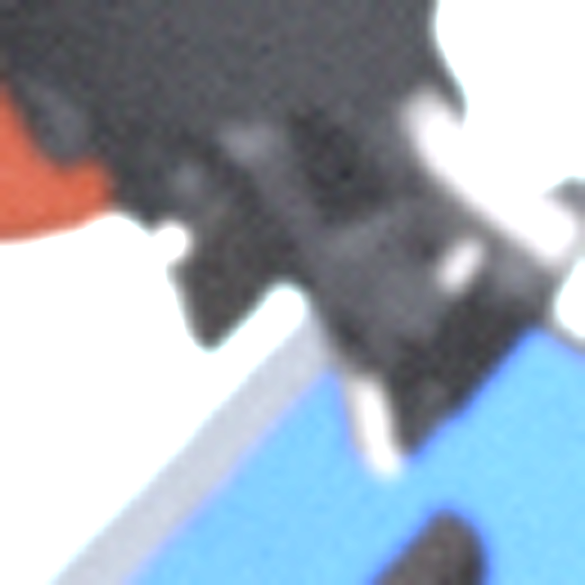

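```bash
cat > c.py <<'E'
from g import *
def tp(x,y,z): return TR+R.from_euler('z',TY).apply([x,y,z])
def where():
    o=ctrl.get_obs();print('tool in tray mm',(R.from_euler('z',-TY).apply(o['tool_pos']-TR)*1000).round(1),'F',R.from_euler('z',-TY).apply(o['contact_force']).round(1),'t',o['t'],'op',round(float(o['opening']),4),'rot',(Rt(TY).inv()*R.from_rotvec(o['tool_rot'])).as_rotvec().round(3))
E
python3 -c "
from c import *
where(); delta(tp(-.125,.055,.125),Rt(TY))"
```

```text
tool in tray mm [ -0.5  -1.3 125.6] F [ 0.4  0.1 -0.4] t 14.3833 op 0.0339 rot [-0.    -0.001 -0.   ]
t 14.3833 pos [0.601  0.1373 0.1256] F [ 0.39  0.01 -0.43] op 0.033905231789864924
shift(first, units) [-4.98 -2.25  0.03] turn units [0.   0.01 0.  ] shift after turn [-4.98 -2.25  0.03]
```

Request:
step_arm(
  increments="-0.83 -0.375 0 0 0 0; -0.83 -0.375 0 0 0 0; -0.83 -0.375 0 0 0 0; -0.83 -0.375 0 0 0 0; -0.83 -0.375 0 0 0 0; -0.83 -0.375 0 0 0 0; 0 0 0.9 0 0 0; 0 0 0.9 0 0 0; 0 0 0.9 0 0 0; 0 0 0.9 0 0 0; 0 0 0 0 0 0; 0 0 0 0 0 0",
  fingers=-1,
)

```text
t: 15.38
tool_pos: [0.4835, 0.2095, 0.0337]
tool_rot: [3.132, -0.215, -0.009]
contact_force: [0.8, 0.6, 0.5]
opening: 0.0001
```

```bash
python3 snap.py 13 scene wrist; python3 -c "
from c import *
where()
p=cv2.imread('pics/scene13.png')[220:380,160:340];cv2.imwrite('pics/s13z.png',cv2.resize(p,None,fx=3.7,fy=3.7,interpolation=2))"
```

```text
{'t': np.float64(15.4833), 'tool_pos': array([0.4864, 0.2102, 0.037 ]), 'tool_rot': array([-3.134e+00,  2.151e-01, -9.000e-04]), 'contact_force': array([-0.2811,  0.3361, -0.0098]), 'wrist_torque': array([ 0.0224, -0.0772, -0.0096]), 'opening': np.float64(-0.0003)}
tool in tray mm [-124.    55.3   37. ] F [-0.3  0.3 -0. ] t 15.4833 op -0.0003 rot [0.    0.001 0.   ]
```

View pics/s13z.png

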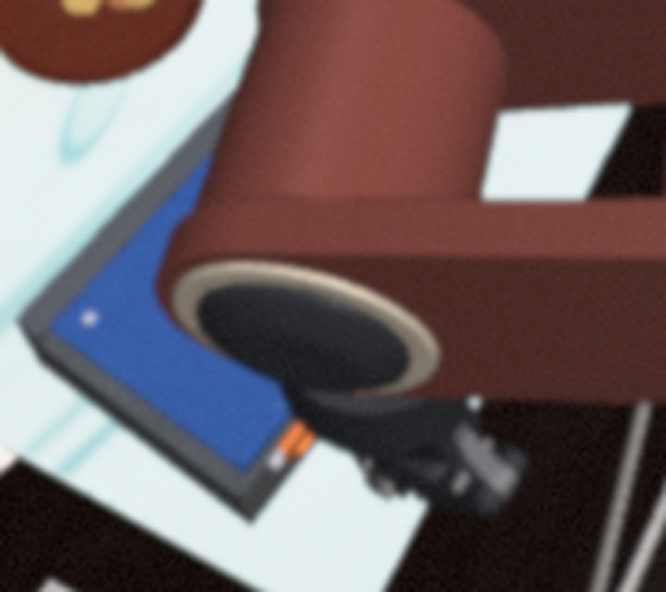

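View pics/wrist13.png

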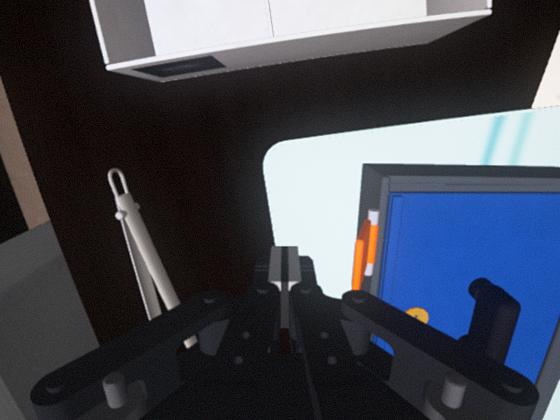

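Request:
step_arm(
  increments="0.25 0 0 0 0 0; 0.25 0 0 0 0 0; 0.25 0 0 0 0 0; 0.25 0 0 0 0 0; 0.25 0 0 0 0 0; 0.25 0 0 0 0 0; 0.2 0 0 0 0 0; 0 0 0 0 0 0",
)

```text
t: 16.15
tool_pos: [0.529, 0.204, 0.036]
tool_rot: [3.134, -0.216, 0.0]
contact_force: [-0.3, 0.7, 0.5]
opening: -0.0002
```

```bash
python3 snap.py 14 scene wrist; python3 -c "
from c import *
where()
p=cv2.imread('pics/wrist14.png')[150:350,200:460];cv2.imwrite('pics/w14z.png',cv2.convertScaleAbs(cv2.resize(p,None,fx=2.8,fy=2.8,interpolation=2),alpha=1.7,beta=15))"
```

```text
{'t': np.float64(16.25), 'tool_pos': array([0.5282, 0.2041, 0.036 ]), 'tool_rot': array([ 3.134e+00, -2.154e-01, -1.000e-04]), 'contact_force': array([-0.0999, -0.1162,  0.8116]), 'wrist_torque': array([-0.0058,  0.0068,  0.0067]), 'opening': np.float64(0.0001)}
tool in tray mm [-81.7  55.   36. ] F [-0.1 -0.1  0.8] t 16.25 op 0.0001 rot [-0. -0.  0.]
```

View pics/w14z.png

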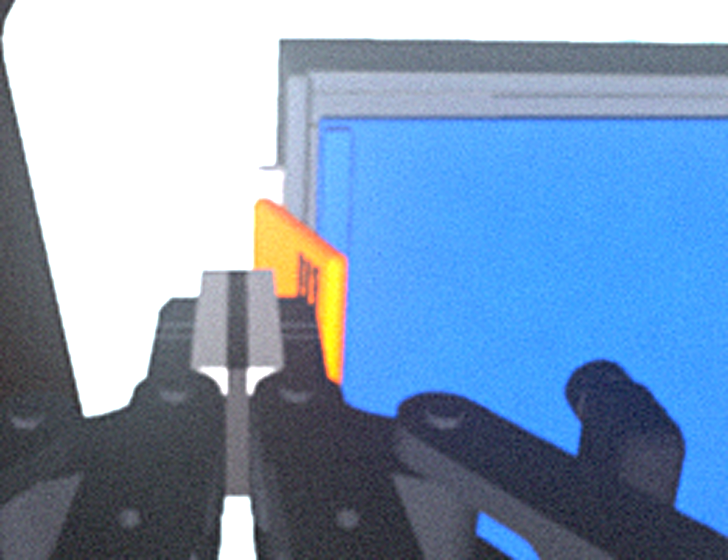

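Request:
step_arm(
  increments="0.2 0 0.02 0 0 0; 0.2 0 0.02 0 0 0; 0.2 0 0.03 0 0 0; 0.2 0 0.04 0 0 0; 0.2 0 0.05 0 0 0; 0 0 0 0 0 0",
)

```text
t: 16.75
tool_pos: [0.5541, 0.2007, 0.0323]
tool_rot: [-3.134, 0.216, -0.002]
contact_force: [0.8, -0.1, 0.5]
opening: -0.0001
```

```bash
python3 snap.py 15 scene wrist; python3 -c "
from c import *
where()
p=cv2.imread('pics/wrist15.png')[150:350,200:460];cv2.imwrite('pics/w15z.png',cv2.convertScaleAbs(cv2.resize(p,None,fx=2.8,fy=2.8,interpolation=2),alpha=1.7,beta=15))"
```

```text
{'t': np.float64(16.85), 'tool_pos': array([0.5534, 0.2008, 0.0323]), 'tool_rot': array([-3.1342e+00,  2.1540e-01, -1.0000e-03]), 'contact_force': array([-0.146 ,  0.0351,  0.4587]), 'wrist_torque': array([-0.0033,  0.0439,  0.0058]), 'opening': np.float64(0.0002)}
tool in tray mm [-56.4  55.1  32.3] F [-0.1  0.   0.5] t 16.85 op 0.0002 rot [0.    0.001 0.   ]
```

View pics/w15z.png

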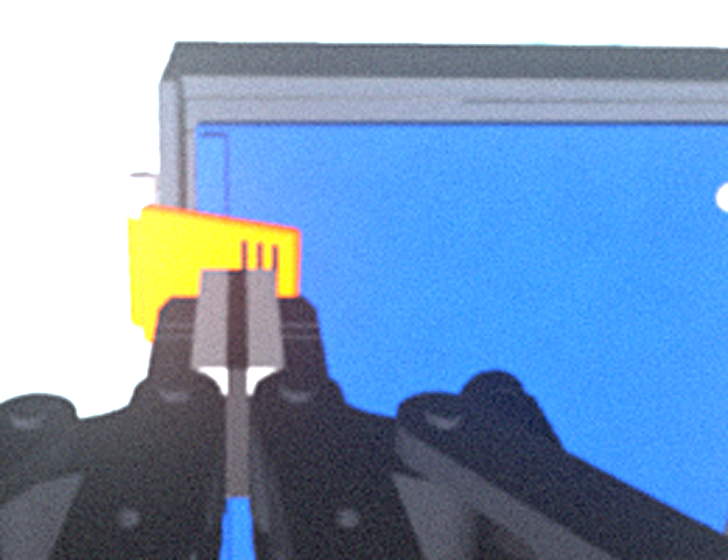

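Request:
step_arm(
  increments="0.05 0 0.1 0 0 0; 0.05 0 0.1 0 0 0; 0 0 0.08 0 0 0; 0 0 0 0 0 0",
)

```text
t: 17.18
tool_pos: [0.5552, 0.2005, 0.0249]
tool_rot: [3.134, -0.215, -0.0]
contact_force: [0.0, 0.4, 0.9]
opening: 0.0001
```

```bash
python3 -c "
from c import *
where()"
```

```text
tool in tray mm [-54.5  55.1  24.9] F [-0.   0.4  0.9] t 17.1833 op 0.0001 rot [-0. -0.  0.]
```

Request:
step_arm(
  increments="0 0 0.06 0 0 0; 0 0 0.06 0 0 0; 0 0 0 0 0 0",
)

```text
t: 17.43
tool_pos: [0.5552, 0.2006, 0.022]
tool_rot: [-3.134, 0.215, 0.0]
contact_force: [-0.2, 0.7, 0.4]
opening: -0.0001
```

Request:
step_arm(
  increments="0 0 0.04 0 0 0; 0 0 0.04 0 0 0; 0 0 0 0 0 0",
)

```text
t: 17.68
tool_pos: [0.5555, 0.2005, 0.0207]
tool_rot: [3.134, -0.215, 0.0]
contact_force: [-0.6, -0.2, 3.2]
opening: 0.0003
```

```bash
python3 snap.py 16 wrist; python3 -c "
from c import *
where()
p=cv2.imread('pics/wrist16.png')[150:350,200:460];cv2.imwrite('pics/w16z.png',cv2.convertScaleAbs(cv2.resize(p,None,fx=2.8,fy=2.8,interpolation=2),alpha=1.7,beta=15))"
```

```text
{'t': np.float64(17.7333), 'tool_pos': array([0.5555, 0.2005, 0.0207]), 'tool_rot': array([ 3.1342e+00, -2.1500e-01,  5.0000e-04]), 'contact_force': array([ 0.244 , -0.8318,  4.9419]), 'wrist_torque': array([-0.1052,  0.0502, -0.0416]), 'opening': np.float64(-0.0)}
tool in tray mm [-54.3  55.1  20.7] F [ 0.4 -0.8  4.9] t 17.7333 op -0.0 rot [-0.  0. -0.]
```

View pics/w16z.png

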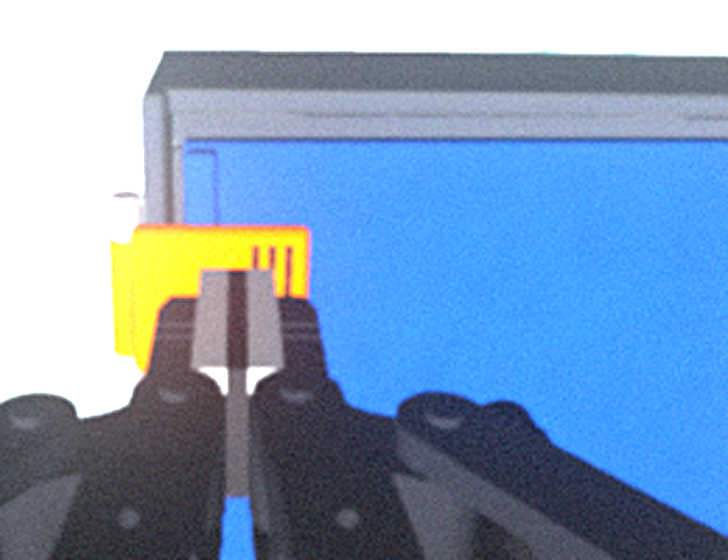

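Request:
step_arm(
  increments="0 0 0.05 0 0 0; 0 0 0 0 0 0; 0 0 0 0 0 0",
)

```text
t: 17.98
tool_pos: [0.5555, 0.2006, 0.0206]
tool_rot: [3.134, -0.215, -0.0]
contact_force: [-5.1, -1.1, 9.4]
opening: 0.0
```

Request:
step_arm(
  increments="0 0 -0.4 0 0 0; 0 0 -0.8 0 0 0; 0 0 -0.9 0 0 0; 0 0 -0.5 0 0 0; 0 0 0 0 0 0",
)

```text
t: 18.4
tool_pos: [0.5577, 0.2012, 0.0879]
tool_rot: [-3.132, 0.215, -0.01]
contact_force: [0.5, 0.1, 0.2]
opening: 0.0001
```

```bash
python3 snap.py 17 scene wrist; python3 -c "
from c import *
where();delta(tp(-.125,-.055,.085),Rt(TY))
p=cv2.imread('pics/wrist17.png')[60:360,150:500];cv2.imwrite('pics/w17z.png',cv2.convertScaleAbs(cv2.resize(p,None,fx=2,fy=2,interpolation=2),alpha=1.7,beta=15))"
```

```text
{'t': np.float64(18.5), 'tool_pos': array([0.5553, 0.2006, 0.084 ]), 'tool_rot': array([-3.134e+00,  2.151e-01, -7.000e-04]), 'contact_force': array([-0.4525,  0.3733, -0.7943]), 'wrist_torque': array([ 0.0201,  0.015 , -0.0015]), 'opening': np.float64(-0.0)}
tool in tray mm [-54.5  55.2  84. ] F [-0.5  0.3 -0.8] t 18.5 op -0.0 rot [0. 0. 0.]
t 18.5 pos [0.5553 0.2006 0.084 ] F [-0.45  0.37 -0.79] op -3.531623750525171e-05
shift(first, units) [-2.82  4.41 -0.04] turn units [-0. -0. -0.] shift after turn [-2.82  4.41 -0.04]
```

View pics/w17z.png

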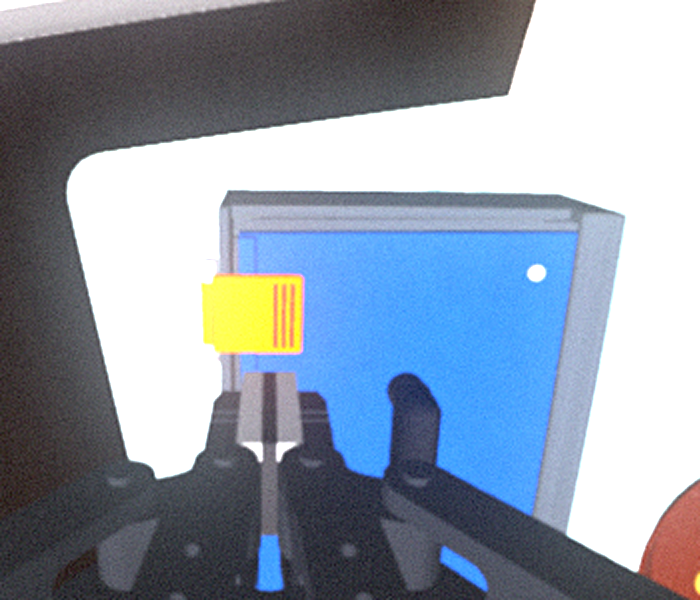

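Request:
step_arm(
  increments="-0.94 0.2 0 0 0 0; -0.94 0.6 0 0 0 0; -0.94 0.9 0 0 0 0; 0 0.9 0 0 0 0; 0 0.9 0 0 0 0; 0 0.91 0 0 0 0; 0 0 0.64 0 0 0; 0 0 0.64 0 0 0; 0 0 0.64 0 0 0; 0 0 0 0 0 0; 0 0 0 0 0 0",
)

```text
t: 19.42
tool_pos: [0.4682, 0.1008, 0.0337]
tool_rot: [3.134, -0.215, -0.008]
contact_force: [-0.5, 0.4, 0.7]
opening: 0.0001
```

```bash
python3 snap.py 18 wrist scene; python3 -c "
from c import *
where()"
```

```text
{'t': np.float64(19.5167), 'tool_pos': array([0.4704, 0.101 , 0.0361]), 'tool_rot': array([ 3.1342e+00, -2.1480e-01, -4.0000e-04]), 'contact_force': array([ 1.1948,  0.9599, -0.0644]), 'wrist_torque': array([-0.0083,  0.0508,  0.0031]), 'opening': np.float64(0.0004)}
tool in tray mm [-125.   -55.1   36.1] F [ 1.1  1.1 -0.1] t 19.5167 op 0.0004 rot [-0. -0. -0.]
```

View pics/wrist18.png

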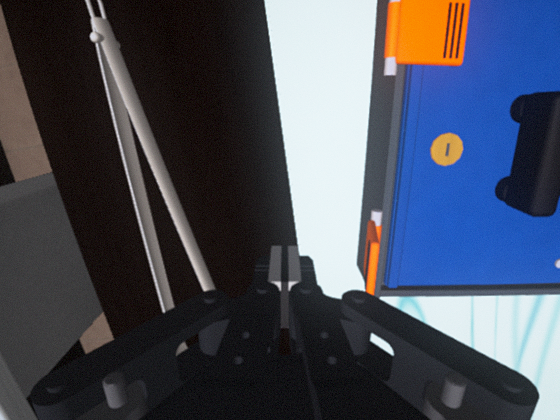

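Left clip is flat; the right flap (u≈372, v 222–292) lies ahead of the fingertips. Push it the same way.

Request:
step_arm(
  increments="0.25 0 0 0 0 0; 0.25 0 0 0 0 0; 0.25 0 0 0 0 0; 0.25 0 0 0 0 0; 0.25 0 0 0 0 0; 0.25 0 0 0 0 0; 0.23 0 0 0 0 0; 0 0 0 0 0 0",
)

```text
t: 20.18
tool_pos: [0.5144, 0.0948, 0.0361]
tool_rot: [3.134, -0.215, 0.001]
contact_force: [-0.0, -0.1, 0.4]
opening: 0.0001
```

Request:
step_arm(
  increments="0.2 0 0.02 0 0 0; 0.2 0 0.02 0 0 0; 0.2 0 0.03 0 0 0; 0.2 0 0.04 0 0 0; 0.2 0 0.05 0 0 0; 0 0 0 0 0 0",
)

```text
t: 20.68
tool_pos: [0.5393, 0.0914, 0.0321]
tool_rot: [3.134, -0.215, 0.002]
contact_force: [-1.0, 0.2, 0.1]
opening: -0.0002
```

```bash
python3 snap.py 19 wrist scene; python3 -c "
from c import *
where()
p=cv2.imread('pics/wrist19.png')[150:350,200:460];cv2.imwrite('pics/w19z.png',cv2.convertScaleAbs(cv2.resize(p,None,fx=2.8,fy=2.8,interpolation=2),alpha=1.7,beta=15))"
```

```text
{'t': np.float64(20.7833), 'tool_pos': array([0.5385, 0.0916, 0.0321]), 'tool_rot': array([-3.1342e+00,  2.1520e-01, -1.2000e-03]), 'contact_force': array([ 0.4256,  1.6018, -0.5579]), 'wrist_torque': array([ 0.0138,  0.0208, -0.0425]), 'opening': np.float64(-0.0003)}
tool in tray mm [-56.2 -55.1  32.1] F [ 0.2  1.6 -0.6] t 20.7833 op -0.0003 rot [0.    0.001 0.   ]
```

View pics/w19z.png

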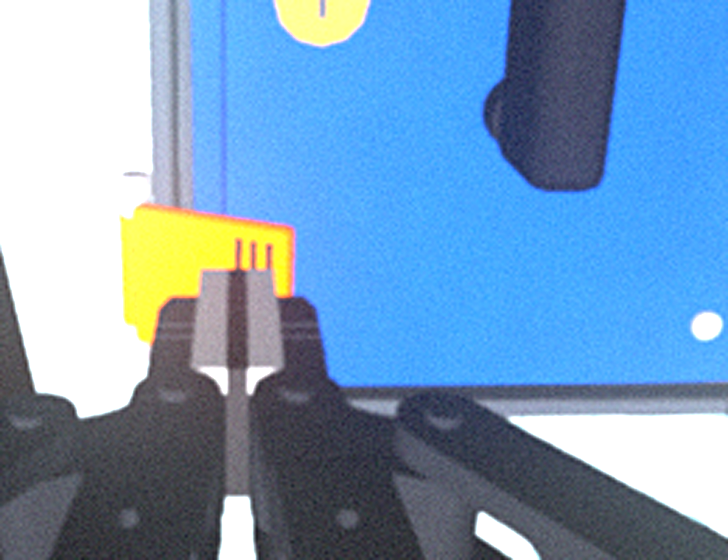

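Request:
step_arm(
  increments="0.04 0 0.1 0 0 0; 0.04 0 0.1 0 0 0; 0 0 0.1 0 0 0; 0 0 0.08 0 0 0; 0 0 0.06 0 0 0; 0 0 0 0 0 0",
)

```text
t: 21.28
tool_pos: [0.5398, 0.0914, 0.0208]
tool_rot: [-3.134, 0.215, 0.0]
contact_force: [0.3, 0.8, -0.4]
opening: -0.0001
```

Request:
step_arm(
  increments="0 0 0.04 0 0 0; 0 0 0 0 0 0; 0 0 0 0 0 0",
)

```text
t: 21.53
tool_pos: [0.5398, 0.0914, 0.0207]
tool_rot: [3.134, -0.215, -0.001]
contact_force: [-1.8, 0.1, 5.4]
opening: 0.0003
```

Request:
step_arm(
  increments="0 0 0.05 0 0 0; 0 0 0 0 0 0; 0 0 0 0 0 0",
)

```text
t: 21.78
tool_pos: [0.5399, 0.0914, 0.0206]
tool_rot: [3.134, -0.215, -0.002]
contact_force: [-5.9, -1.2, 12.2]
opening: -0.0001
```

Request:
step_arm(
  increments="0 0 -0.4 0 0 0; 0 0 -0.9 0 0 0; 0 0 -1 0 0 0; 0 0 -1 0 0 0; 0 0 -1 0 0 0; -0.8 0 -0.8 0 0 0; -0.8 0 -0.5 0 0 0; -0.8 0.8 0 0 0 0; 0 0.8 0 0 0 0; 0 0.8 0 0 0 0; 0 0.8 0 0 0 0; 0 0 0 0 0 0",
)

```text
t: 22.78
tool_pos: [0.4689, 0.0181, 0.1587]
tool_rot: [3.133, -0.219, -0.0]
contact_force: [0.3, -0.0, 0.2]
opening: 0.0002
```

```bash
python3 snap.py 20 wrist scene top; python3 -c "
from c import *
where()
a=cv2.imread('pics/scene20.png')[220:360,150:310];b=cv2.imread('pics/top20.png')[165:260,105:230]
cv2.imwrite('pics/s20z.png',cv2.resize(a,None,fx=4,fy=4,interpolation=2));cv2.imwrite('pics/t20z.png',cv2.resize(b,None,fx=5,fy=5,interpolation=2))"
```

```text
{'t': np.float64(22.9333), 'tool_pos': array([0.4695, 0.0206, 0.1587]), 'tool_rot': array([-3.1336e+00,  2.1560e-01,  4.0000e-04]), 'contact_force': array([-1.1712,  0.2259, -0.4585]), 'wrist_torque': array([-0.0049, -0.0183, -0.    ]), 'opening': np.float64(0.0002)}
tool in tray mm [-114.9 -134.9  158.7] F [-1.2  0.1 -0.5] t 22.9333 op 0.0002 rot [ 0.001 -0.     0.   ]
```

View pics/s20z.png

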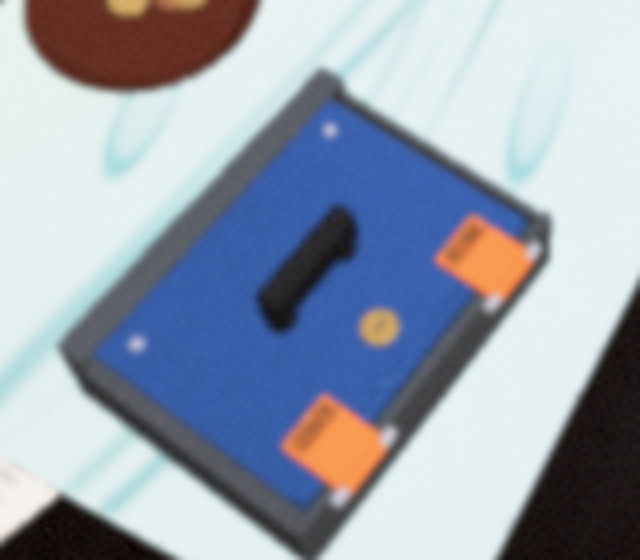

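View pics/t20z.png

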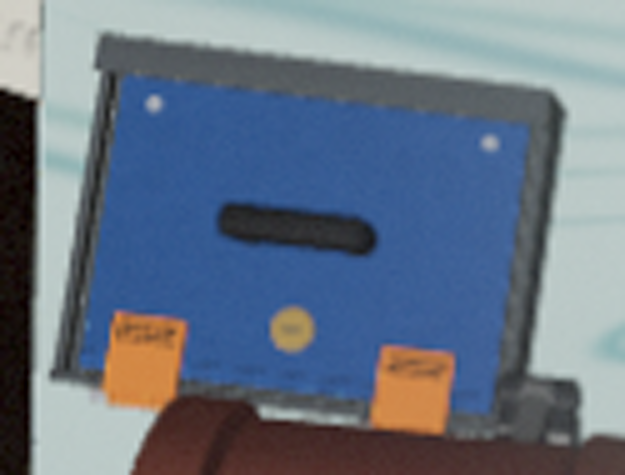

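View pics/wrist20.png

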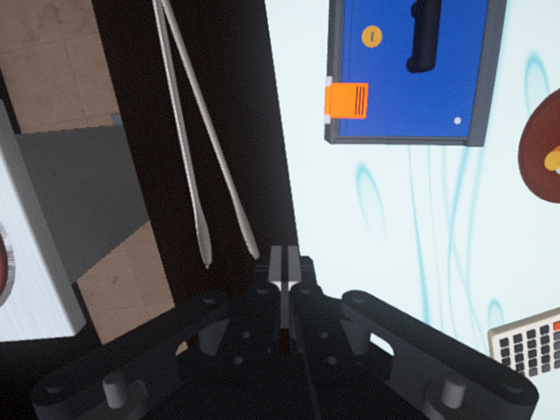

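```bash
python3 -c "
from station import ctrl
print(ctrl.finish_job())"
```

```text
the job is handed in; nothing more can be done
None
```

The lid is seated in the tray with both orange clips folded down over its rim. I handed the job in at about 23 s of the 53 s allowed. The interface gave no verdict, so the result rests on my own checks.

**What I did:**
- I gripped the lid's handle and carried it to the tray tilted about 19°.
- I slid the plain edge under the lip, swung the lid down level until it touched the ledge, and let go.
- With the fingers shut, I pushed each clip over and pressed it onto its stop. I then lifted the arm clear.

**Last checks:**
- **Lid:** its rim measured about x = -64.5 mm in the tray's frame. That puts the hook edge at about 65.5 mm, inside the 63–67 mm seated range. The lid looks level in the scene and top views.
- **Clips:** both stopped at the same tool height, with the force rising to 9–12 N. They look flat in the pictures.
- **Clearance:** the gripper touches nothing, and the force reading is close to zero. The dish and tongs look untouched by eye; I did not measure their positions.

**What disagreed:**
- **First grasp missed:** the fingers shut above the handle because the fingertips sit about 33 mm behind the reported TCP. I measured the offset from the pictures, went lower and gripped on the second try; the later contact heights agreed with it.
- **Tray position:** the first corner readings from two cameras differed by about 5 mm in y. I refitted it from the tray's edges in the top view, and a wrist-camera view agreed to about 1 mm.

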